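# Check medicine cartons under the fixed scanner

## Task

Check the medicine cartons from the grey stock tray at the clinic's scanner: lay them all flat on the sliding carrier and turn the selector to the double bar; then, by its post, slide the carrier so that each carton's black label stops right under the fixed pointer for at least a second, the longest carton first and the shortest last. After that turn the selector back to the round dot, lay all the cartons flat in the stock tray again and leave the carrier pulled fully back towards the robot. Do not knock the scanner stand, and leave the mug, mouse and pill bottle where they are.

Things in the scene. Friction and masses are not known exactly. Their poses are not given: they have to be found in the camera images.
- carton_long: Longest medicine carton, plain white, lying flat: 40 wide (x) by 110 long (y) by 36 mm high. Origin at the centre of its underside, z up. May be absent.
- carton_middle: Middle medicine carton, plain white, lying flat: 40 wide (x) by 85 long (y) by 36 mm high. Origin at the centre of its underside, z up. May be absent.
- carton_short: Shortest medicine carton, plain white, lying flat: 40 wide (x) by 60 long (y) by 36 mm high. Origin at the centre of its underside, z up. May be absent.
- label_long (a point): Centre of the black 16 mm square label, in the middle of the long carton's top face, 36 mm above its underside.
- label_middle (a point): Centre of the black 16 mm square label, in the middle of the middle carton's top face, 36 mm above its underside.
- label_short (a point): Centre of the black 16 mm square label, in the middle of the short carton's top face, 36 mm above its underside.
- pointer (a point): Tip of the fixed steel pointer (upright rod 10 mm thick) of the scanner stand, 96 mm above the desk, 18 mm above the tops of cartons on the carrier. Its axes are those of the stage, which is turned up to 0.08 rad; stage and stand are fixed.
- stand: Scanner stand, must not be knocked (limit 12 N). Origin on the desk, 30 mm in -x of the pointer. The pointer hangs from an arm 16 mm wide, 141 to 157 mm above the desk, that starts 10 mm in -x of the tip and runs in the stage's +x to a column 215 mm away; on the column, 150 to 260 mm in +x of the tip, is a round black scanner head up to 240 mm high.
- carrier_mid (a point): Centre of the carrier's floor, 42 mm above the desk. The carrier is an aluminium tray 160 (x) by 256 mm (y) with a rim 5 mm high and 4 mm thick; its axes are parallel to the stage's. On its floor are three black rubber spots 46 x 116 mm, flush, and in the fourth quarter the post.
- spot0 (a point): Centre of the rubber spot at (+39, +62) mm from carrier_mid, on the floor; its long side runs along y. Any carton may lie on any spot.
- spot1 (a point): Centre of the rubber spot at (+39, -62) mm from carrier_mid.
- spot2 (a point): Centre of the rubber spot at (-39, +62) mm from carrier_mid.
- handle_top (a point): Top centre of the carrier's black round post, 22 mm in diameter and 60 mm high, at (-39, -62) mm from carrier_mid. Grip it from above and slide the carrier in x and y; each slide resists with about 1.2 N plus 6 N per m/s and stays where it is left.
- saddle (a joint): Lower slide of the carrier, m: 0 = fully back (nearest the robot, carrier_mid 150 mm in -x of the pointer), grows as the carrier moves in the stage's +x, up to 0.215. The gripper can reach the spots freely when this is near 0; farther in, the pointer is in the way.
- carrier (a joint): Upper slide of the carrier, m, along the stage's y: 0 = carrier_mid in line with the pointer, range -0.09 to 0.09.
- stock_mid (a point): Centre of the stock tray's floor, 4 mm above the desk. Fixed grey tray 340 (x) by 150 mm (y) outside, walls 5 mm thick, rim 10 mm above the desk. The cartons start in it side by side in x, about 105 mm apart, their length roughly along y.
- selector_grip (a point): On the selector's axis, 80 mm above the desk, 10 mm below its top. Its grip is a black bar 56 mm long, 14 mm thick, 34 mm high, on top of a fixed white box 130 (x) x 110 (y) x 50 mm. This point's +x axis points along the bar to the end with the white line.
- selector (a joint): Angle of the selector, rad, growing clockwise seen from above: 0 = white line at the round dot (off), 0.6 = at the single bar (standby), 1.2 = at the double bar (scan); range 0 to 1.7. It stays where it is left, with light friction; within 0.15 of a mark counts as at it.
- mug: White mug, 76 mm across, 90 mm high; bystander. Origin under its centre.
- mouse: Black computer mouse 105 x 60 x 32 mm; bystander. Origin under its centre.
- pill_bottle: White pill bottle 52 mm across, 90 mm high; bystander. Origin under its centre.
Mind the look-alikes: they are no part of the job. What is shaped like the carton_short but green is not meant.

How it is judged:
By the outcome, as a careful person would: the job done as asked, in the order asked, and still so for the second after the job is handed in, with the robot touching nothing.
Of carton_long, carton_middle, carton_short only 2 to 3 are there at a start; the rules pass over those that are not, and their reading is None.
At some moment in a run one of carton_long, carton_middle, carton_short may be knocked a few centimetres aside while the robot is not near it.
Once in a run the grip may slacken for a moment while it holds something.
It also fails if it takes over 210 s, if anything falls off the work surface, if the arm or the gripper's body presses on something with over 40 N, if the wrist force passes 120 N, or if a joint passes its speed limit or range.

## Robot

A 6-joint arm with a two-finger parallel gripper is mounted at the origin on the work surface. World frame = base frame: x ahead of the robot, y to its left, z up, the work surface at z = 0. Lengths are in m, angles in rad, forces in N, time in s.
With the tool pointing down it reaches from about 0.375 to 0.925 m from the base axis. Payload 5.7 kg.
Tool frame: the origin (TCP) lies between the finger pads; the fingertips stand 14 mm ahead of it and the grasp point (between the pads) lies 5 mm behind it; z points along the fingers, y is the line along which they close (so a half turn about z gives the same grasp; the last joint's range is limited). The gripper opens to 88 mm and grips with 3 to 60 N. Pads are 20 mm wide; open, the fingers measure 115 mm over their backs; the gripper's body (75 mm by 178 mm) begins 61 mm behind the grasp point.
Start: joints at [-1.385, 0.359, 1.51, -0, 1.272, -0.115], TCP at [0.178, -0.573, 0.237] pointing down, gripper open.
Joint ranges: [-2.97, 2.97], [-1.01, 2.36], [0.21, 2.38], [-0.96, 4.11], [0.2, 2.71], [-2.98, 2.98]. Speed limits (rad/s): [2.39, 2.39, 3.14, 3.14, 3.14, 3.14].

## Interface

Orientations are given as [roll, pitch, yaw] about the fixed x, y, z axes, in that order (R = Rz(yaw) Ry(pitch) Rx(roll)).
In Python, from plant import observe, snapshot, close_job, masks_of gives the robot as it stands.
- The arm moves only by the tool play_rows, never from a script. Its argument "commands" is a list of rows, each an object with "delta_pos": the shift along the world's x, y, z each as a share of 10 cm, from -1 to 1, a list of three; "delta_rot": the turn, a rotation vector about the world's x, y, z each as a share of 120 degrees, from -1 to 1, a list of three. In form: [{"delta_pos": [tx, ty, tz], "delta_rot": [rx, ry, rz]}, ...]. A call has 1 to 10 rows; each row is the pose to reach, as a shift and turn from the pose commanded when the call began; what a row does not reach only later rows make up. A row lasts 1/12 s, in which the tool goes at most 41.7 mm and 7.16 degrees, less where a joint would pass 70% of its speed; a pose out of reach is approached as far as the arm can. A call with a number of a shift or a turn outside -1 to 1 is refused whole. A call with a gripper value outside its range is refused whole. "gripper" is the opening, from -1 (shut) to 1 (fully open), set as the call begins (left out, the last holds). The fingers move at their own pace and stop on an object; "newtons" is the grip in N (left out, the last holds). Time passes only in rows, so rows that repeat a pose let the fingers close. It gives the time, the measured TCP pose, the force, the opening and the grip force at its end, in the units of the state.
- observe(): the state, without advancing time (a new reading comes with each control period).
- snapshot(name): name is "side" or "top" or "wrist"; returns a dict with "image" (420x560x3 uint8, red, green, blue), "fx", "fy", "cx", "cy" (pixels), "R" (3x3) and "t" (3): a world point X has camera coordinates R X + t. Camera axes: x right, y down, z forward; pixel columns grow to the right and rows downward; lengths in m; the calibration is good to about 2 mm. A picture is of the moment at which its call begins. There is no depth.
- close_job(): hands the job in; it is judged then, once.
Trained networks look in the newest picture that a camera, given by its name, has taken for a name from the list of things; names that differ only in an ending like _2 or _b are one class to them, and where a whole thing is asked for, a point or a joint stands for the part that bears it (a point fixed in the world has none). Each returns a list of dicts, best first, with "p" (0 to 1); they miss things now and then, are a little off and sometimes report something else, mostly with a low value. They report only what shows in the picture. A call takes as long as a camera call. They do not tell look-alikes from the thing itself.
- masks_of(label, camera): "region" (420x560 bool, what is visible of it) and "extent" ([left, top, right, bottom] in pixels, round what is visible of it).
The state is a dict: "time_s": time; "joint_pos": joint angles; "joint_vel": joint speeds; "joint_torque": joint torques, N m; "tcp_pos": TCP position; "ee_rot": TCP orientation; "contact_force": force on the tool from outside, world axes, zero at the start; "torque": the same for the moment, N m; "grip_width": finger opening in m; "gripper_force": force on a finger pad.
Only numpy, scipy, OpenCV 4.12 (cv2) and the standard library are available. Lean on these libraries where they do the work, as an engineer would, in place of code of your own. Each camera call takes 0.05 s, during which the arm holds its last target. There are 200 camera calls.

## Working session

There is one attempt and no reset: what is moved stays moved. The work goes in short steps, Python scripts to look and compute and a tool call to move; the robot and the scene stay as the last step left them, time stands still between calls to the robot, and variables do not carry over. Pictures are saved under pics/ and viewed, at most 14 in all, crops included, and the job is handed in when it is done.

Besides the shell and the picture viewer there is one more tool, called after "Call:" as a command line: name --argument value ..., lists and objects as JSON in quotes. play_rows: Moves the arm, as the interface text tells. Its arguments: {"type":"object","properties":{"commands":{"type":"array","items":{"type":"object","properties":{"delta_pos":{"type":"array","items":{"type":"number"}},"delta_rot":{"type":"array","items":{"type":"number"}}}}},"gripper":{"type":"number"},"newtons":{"type":"number"}},"required":["commands"]}

```bash
ls; mkdir -p pics; cat > h.py <<'E'
import numpy as np, cv2
from plant import observe, snapshot, close_job, masks_of
def save(s,n): cv2.imwrite('pics/'+n, s['image'][:,:,::-1])
def ray(s,u,v):
    R=np.array(s['R']);t=np.array(s['t'])
    d=R.T@np.array([(u-s['cx'])/s['fx'],(v-s['cy'])/s['fy'],1.]); return -R.T@t,d
def atz(s,u,v,z):
    o,d=ray(s,u,v); return o+d*(z-o[2])/d[2]
def proj(s,X):
    c=np.array(s['R'])@np.array(X)+np.array(s['t']); return c[0]/c[2]*s['fx']+s['cx'],c[1]/c[2]*s['fy']+s['cy']
E
python3 - <<'E'
from h import *
a=snapshot('top');b=snapshot('side')
cv2.imwrite('pics/a.png',np.hstack([a['image'],b['image']])[:,:,::-1][:, :])
save(a,'top0.png');save(b,'side0.png')
for n in ['carton_long','carton_middle','carton_short','label_long','pointer','stand','carrier_mid','handle_top','stock_mid','selector_grip','mug','mouse','pill_bottle']:
  for c in ['top','side']:
    try:
      for m in masks_of(n,c)[:4]: print(n,c,round(m['p'],2),m['extent'],m['region'].sum())
    except Exception as e: print(n,c,e)
print(observe()['time_s'], -a['R'].T@a['t'] if 1 else 0, a['fx'])
E
```

```text
pics
carton_long top 0.16 [131.8, 183.8, 154.5, 200.9] 277
carton_long top 0.15 [379.9, 155.8, 402.1, 187.5] 546
carton_long side 0.62 [324.8, 294.2, 347.7, 341.8] 943
carton_middle top 0.69 [177.2, 225.0, 204.0, 235.8] 317
carton_middle top 0.21 [249.9, 189.6, 326.8, 236.8] 3569
carton_middle side 0.75 [275.1, 286.7, 295.4, 324.7] 728
carton_short top 0.59 [140.3, 216.7, 153.4, 235.9] 243
carton_short top 0.57 [179.9, 193.4, 200.5, 207.8] 245
carton_short top 0.52 [175.2, 155.4, 197.5, 172.4] 225
carton_short side 0.95 [233.2, 283.4, 249.8, 314.2] 532
carton_short side 0.65 [251.7, 343.8, 288.1, 374.3] 908
carton_short side 0.59 [169.6, 285.6, 197.8, 317.9] 640
label_long top 0.97 [167.8, 256.5, 203.3, 272.7] 406
label_long side 0.79 [327.0, 294.1, 349.1, 341.4] 863
label_long side 0.49 [164.4, 154.5, 255.5, 240.6] 1914
pointer top 0.79 [262.2, 96.1, 294.3, 183.1] 1394
pointer side 0.89 [165.6, 154.8, 249.3, 243.1] 1974
stand top 0.92 [260.9, 97.9, 294.8, 185.9] 1235
stand side 0.59 [163.4, 155.0, 257.3, 236.1] 1980
carrier_mid top 0.83 [248.6, 185.7, 333.0, 235.0] 3664
carrier_mid 
[... 552 characters left out ...]
[375.5, 216.0, 389.7, 230.9] 178
selector_grip side 0.63 [295.8, 168.0, 310.1, 185.4] 169
mug top 0.78 [416.6, 240.5, 454.1, 265.0] 683
mug top 0.58 [184.2, 191.6, 200.7, 207.3] 231
mug top 0.28 [167.8, 257.4, 204.6, 274.3] 427
mug side 0.7 [322.7, 153.1, 342.7, 181.2] 481
mug side 0.67 [246.4, 197.9, 311.5, 254.3] 2620
mouse top 0.64 [379.6, 156.2, 401.8, 186.8] 555
mouse side 0.52 [245.1, 171.3, 273.5, 188.1] 303
pill_bottle top 0.58 [131.8, 185.2, 153.8, 203.1] 322
pill_bottle top 0.34 [247.0, 186.5, 323.6, 237.3] 3715
pill_bottle side 0.68 [201.1, 319.0, 227.4, 370.0] 1205
pill_bottle side 0.66 [245.2, 196.8, 310.6, 252.3] 2652
1.4 [ 0.49612228 -0.00687272  1.33286171] 383.09032735192204
```

View pics/top0.png

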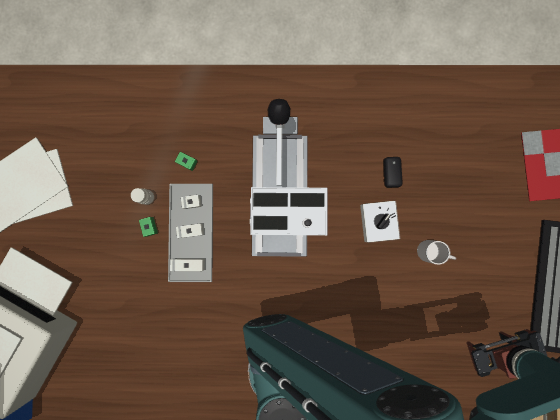

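View pics/side0.png

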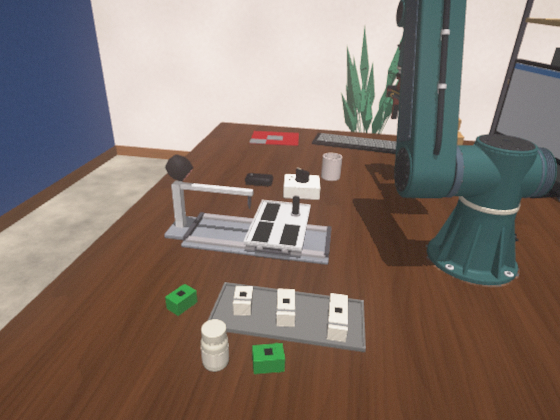

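Top picture: the tray holds three white cartons, long (187,265), middle (189,231) and short (191,201). The green ones at (186,160) and (148,227) are look-alikes. The carrier is at (288,211), its post at (307,223), and the selector at (381,222).

```bash
python3 - <<'E'
from h import *
s=snapshot('top');im=s['image']
g=im.astype(int); gray=g.mean(2)
# cartons
hsv=cv2.cvtColor(im,cv2.COLOR_RGB2HSV)
w=((gray>170)).astype(np.uint8)
sub=np.zeros_like(w); sub[186:280,172:209]=w[186:280,172:209]
sub=cv2.morphologyEx(sub,cv2.MORPH_CLOSE,np.ones((7,7)))
n,l,st,c=cv2.connectedComponentsWithStats(sub)
for i in range(1,n):
  if st[i,4]>50:
    pts=[]
    ys,xs=np.nonzero(l==i)
    x0,y0,ww,hh=st[i,:4]
    W=np.array([atz(s,x,y,.04)[:2] for x,y in zip(xs,ys)])
    r=cv2.minAreaRect((W*1000).astype(np.float32))
    r2=gray[y0+2:y0+hh-2,x0+3:x0+ww-3]; k=np.clip(120-r2,0,None); yy,xx=np.mgrid[y0+2:y0+hh-2,x0+3:x0+ww-3]
    print('carton',st[i],r,'label',atz(s,(xx*k).sum()/k.sum(),(yy*k).sum()/k.sum(),.04).round(4))
# dark blobs on carrier
d=(gray<70).astype(np.uint8); sub=np.zeros_like(d); sub[186:238,248:330]=d[186:238,248:330]
n,l,st,c=cv2.connectedComponentsWithStats(sub)
for i in range(1,n):
  if st[i,4]>15:
    ys,xs=np.nonzero(l==i); W=np.array([atz(s,x,y,.042)[:2] for x,y in zip(xs,ys)])
    print('spot',st[i],atz(s,*c[i],.042).round(4),cv2.minAreaRect((W*1000).astype(np.float32)), 'z.102',atz(s,*c[i],.102).round(4))
crop=lambda a,b,c,d:cv2.resize(im[a:b,c:d],None,fx=5,fy=5,interpolation=cv2.INTER_CUBIC)[:,:,::-1]
cv2.imwrite('pics/c1.png',crop(130,250,245,405))
o=observe();print({k:o[k] for k in ['time_s','tcp_pos','ee_rot','grip_width','contact_force']})
w=snapshot('wrist');print('wrist',(-w['R'].T@w['t']).round(3),w['fx'])
E
```

```text
carton [181 195  18  13 198] ((580.404541015625, 323.31732177734375), (38.5573844909668, 59.19000244140625), 8.538270950317383) label [0.58   0.3224 0.04  ]
carton [176 224  26  14 292] ((480.664794921875, 325.69305419921875), (39.488677978515625, 84.11447143554688), 7.588667869567871) label [0.4807 0.3243 0.04  ]
carton [172 259  30  12 331] ((365.92486572265625, 329.68597412109375), (36.962589263916016, 98.55525207519531), 0.6130085587501526) label [0.3645 0.3318 0.04  ]
spot [248 186   4  11  32] [0.6156 0.1208 0.042 ] ((615.9378662109375, 119.54497528076172), (33.94965362548828, 10.176004409790039), 0.3865810036659241) z.102 [0.61   0.1149 0.102 ]
spot [254 193  33  13 429] [0.5893 0.0498 0.042 ] ((589.3348999023438, 49.841346740722656), (40.66047286987305, 108.26907348632812), 0.4376731812953949) z.102 [0.585  0.0471 0.102 ]
spot [291 193  33  13 422] [ 0.5899 -0.0744  0.042 ] ((590.2455444335938, -75.08915710449219), (40.58920669555664, 107.8642807006836), 0.4290081262588501) z.102 [ 0.5855 -0.0712  0.102 ]
spot [254 216  33  13 429] [0.5116 0.049  0.042 ] ((511.6199645996094, 49.0867805480957), (40.46675109863281, 107.99573516845703), 0.4677285850048065) z.102 [0.5109 0.0464 0.102 ]
spot [248 220   4  18  33] [0.4855 0.1208 0.042 ] ((489.157958984375, 117.96809387207031), (57.29559326171875, 10.12315845489502), 0.6846267580986023) z.102 [0.486  0.1149 0.102 ]
spot [305 220   6   6  22] [ 0.5113 -0.0782  0.042 ] ((511.0090026855469, -77.24485778808594), (16.841398239135742, 16.80590057373047), 0.34603816270828247) z.102 [ 0.5106 -0.0748  0.102 ]
{'time_s': 1.45, 'tcp_pos': array([ 0.17776845, -0.57303626,  0.23663014]), 'ee_rot': array([-3.14148720e+00, -1.92128072e-05,  3.00792337e-01]), 'grip_width': 0.0876253718765788, 'contact_force': array([ 0.25621573, -0.02465648, -0.16024794])}
wrist [ 0.247 -0.552  0.386] 374.98115070671247
```

View pics/c1.png

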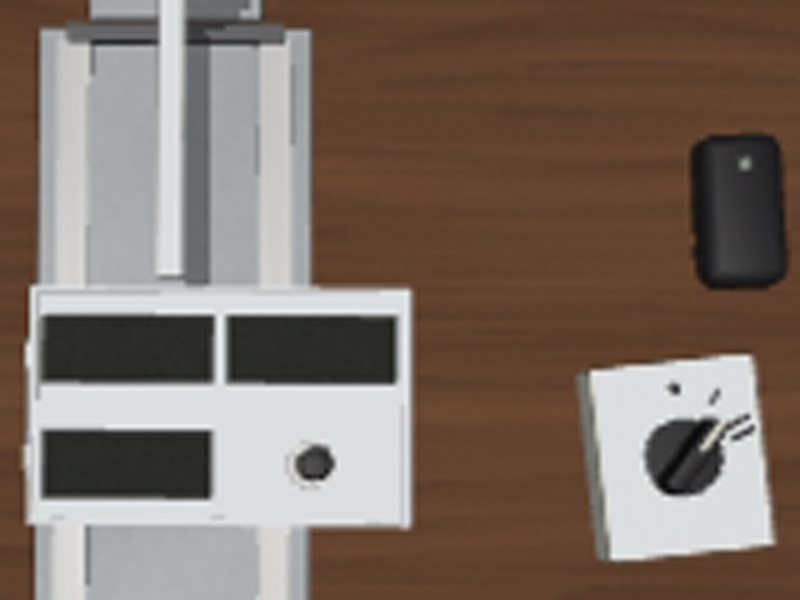

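Call:
play_rows --commands '[{"delta_pos": [0.9,0.85,0],"delta_rot": [0,0,-0.05]},{"delta_pos": [0.9,0.85,0],"delta_rot": [0,0,-0.05]},{"delta_pos": [0.9,0.85,0],"delta_rot": [0,0,-0.05]},{"delta_pos": [0.9,0.85,0],"delta_rot": [0,0,-0.05]}]' --gripper 0

```text
time_s: 1.83
tcp_pos: [0.2716, -0.4827, 0.2364]
ee_rot: [-3.138, -0.003, 0.2]
contact_force: [-0.5, 0.7, -1.1]
grip_width: 0.0644
gripper_force: 0.0
```

Call:
play_rows --commands '[{"delta_pos": [0.9,0.85,0],"delta_rot": [0,0,-0.05]},{"delta_pos": [0.9,0.85,0],"delta_rot": [0,0,-0.05]},{"delta_pos": [0.9,0.85,0],"delta_rot": [0,0,-0.05]},{"delta_pos": [0.9,0.85,0],"delta_rot": [0,0,-0.05]}]'

```text
time_s: 2.17
tcp_pos: [0.3615, -0.3984, 0.2367]
ee_rot: [-3.139, -0.002, 0.096]
contact_force: [0.1, 0.3, -1.1]
grip_width: 0.0443
gripper_force: 0.0
```

Call:
play_rows --commands '[{"delta_pos": [0.82,0.83,0],"delta_rot": [0,0,-0.044]},{"delta_pos": [0.82,0.83,0],"delta_rot": [0,0,-0.044]},{"delta_pos": [0.82,0.83,0],"delta_rot": [0,0,-0.044]},{"delta_pos": [0.82,0.83,0],"delta_rot": [0,0,-0.044]},{"delta_pos": [0.82,0.83,0],"delta_rot": [0,0,-0.044]}]'

```text
time_s: 2.58
tcp_pos: [0.4405, -0.3195, 0.2367]
ee_rot: [3.141, 0.0, 0.003]
contact_force: [0.1, 0.8, -1.1]
grip_width: 0.044
gripper_force: 0.0
```

```bash
python3 - <<'E'
from h import *
s=snapshot('wrist');save(s,'w1.png');o=observe();print({k:o[k] for k in ['time_s','tcp_pos','ee_rot','grip_width']})
import pickle;pickle.dump(s,open('w1.pkl','wb'))
for n in ['selector_grip','selector']:
  for m in masks_of(n,'wrist')[:3]: print(n,m['p'],m['extent'])
E
```

```text
{'time_s': 2.6333, 'tcp_pos': array([ 0.43967009, -0.32036221,  0.23662258]), 'ee_rot': array([3.14101818e+00, 4.74234464e-04, 9.74280871e-04]), 'grip_width': 0.043855607664244976}
selector_grip 0.82 [252.7, 71.1, 314.2, 140.7]
selector 0.61 [249.9, 68.9, 312.5, 138.4]
```

View pics/w1.png

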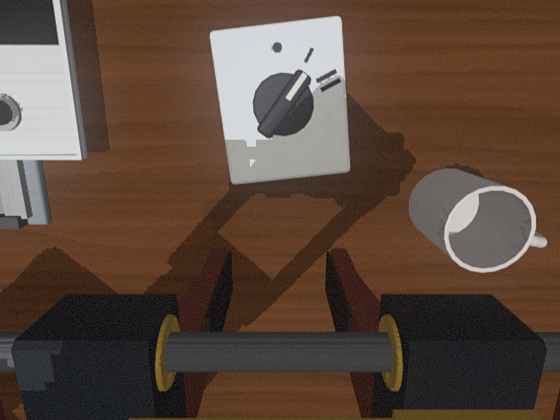

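Wrist picture: the selector disc is at (283,105), its bar runs (267,131)→(300,77) with the white end at the single bar (309,55). The dot is at (277,47) and the double bar at (329,78).

```bash
python3 - <<'E'
from h import *
import pickle
s=pickle.load(open('w1.pkl','rb'));im=s['image']
W=lambda u,v,z:atz(s,u,v,z)[:2].round(4)
print('disc .056',W(283.5,104.5,.056))
a=W(265,131,.09);b=W(303,76,.09);print('bar ends',a,b,(a+b)/2,np.arctan2(*(b-a)[::-1]),np.linalg.norm(b-a))
for n,p in dict(dot=(277,47),one=(309,55),two=(329,79)).items():
  q=W(*p,.05);d=q-W(283.5,104.5,.056);print(n,q,np.arctan2(d[1],d[0]))
for p in [(211,31),(231,184),(350,171),(342,17)]: print(W(*p,.05))
cv2.imwrite('pics/w1c.png',cv2.resize(im[10:190,200:360],None,fx=3.3,fy=3.3,interpolation=cv2.INTER_CUBIC)[:,:,::-1])
t=snapshot('top');im=t['image']
# arm end fine: columns
print('arm tip',atz(t,279.2,184.8,.157))
E
```

```text
disc .056 [ 0.5148 -0.3244]
bar ends [ 0.4949 -0.3098] [ 0.535  -0.3384] [ 0.51495 -0.3241 ] -0.6195414379538688 0.049254136882093465
dot [ 0.5606 -0.3188] 0.12166682897887517
one [ 0.5545 -0.3455] -0.48851810181241073
two [ 0.5356 -0.3629] -1.0754619855523195
[ 0.5726 -0.2647]
[ 0.445 -0.277]
[ 0.4572 -0.3849]
[ 0.5832 -0.3716]
arm tip [0.62505313 0.01678278 0.157     ]
```

View pics/w1c.png

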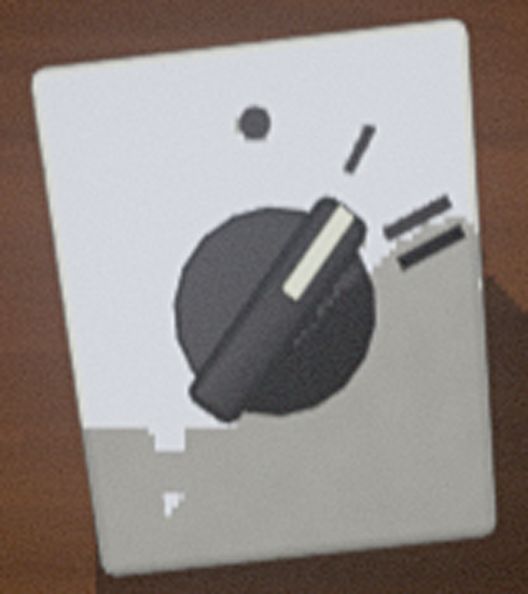

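Call:
play_rows --commands '[{"delta_pos": [0.24,0.81,0],"delta_rot": [0,0,0]},{"delta_pos": [0.24,0.81,0],"delta_rot": [0,0,0]},{"delta_pos": [0.24,0.81,0],"delta_rot": [0,0,0]}]'

```text
time_s: 3.03
tcp_pos: [0.4635, -0.2347, 0.2364]
ee_rot: [-3.138, 0.0, -0.0]
contact_force: [-1.5, 0.3, -0.2]
grip_width: 0.0441
gripper_force: 0.0
```

Call:
play_rows --commands '[{"delta_pos": [0.24,0.81,0],"delta_rot": [0,0,0]},{"delta_pos": [0.24,0.81,0],"delta_rot": [0,0,0]},{"delta_pos": [0.24,0.81,0],"delta_rot": [0,0,0]}]'

```text
time_s: 3.28
tcp_pos: [0.4881, -0.1538, 0.2366]
ee_rot: [-3.138, -0.0, 0.001]
contact_force: [-0.4, -0.3, -0.6]
grip_width: 0.0438
gripper_force: 0.0
```

Call:
play_rows --commands '[{"delta_pos": [0.23,0.81,0],"delta_rot": [0,0,0]},{"delta_pos": [0.23,0.81,0],"delta_rot": [0,0,0]},{"delta_pos": [0.23,0.81,0],"delta_rot": [0,0,0.004]},{"delta_pos": [0.23,0.81,-0.3],"delta_rot": [0,0,0.004]},{"delta_pos": [0.23,0.81,-0.7],"delta_rot": [0,0,0.004]},{"delta_pos": [0.23,0.81,-0.7],"delta_rot": [0,0,0.004]}]'

```text
time_s: 3.78
tcp_pos: [0.5063, -0.0772, 0.1614]
ee_rot: [-3.139, 0.01, 0.007]
contact_force: [-1.0, 0.3, -0.5]
grip_width: 0.0439
gripper_force: 0.0
```

```bash
python3 - <<'E'
from h import *
s=snapshot('wrist');o=observe();print({k:o[k] for k in ['time_s','tcp_pos','ee_rot']})
save(s,'w2.png')
print('carrier pts expected post px',proj(s,[.511,-.0765,.102]),'pointer',proj(s,[.635,.0168,.096]))
E
```

```text
{'time_s': 3.8333, 'tcp_pos': array([ 0.50742467, -0.07753877,  0.16391854]), 'ee_rot': array([-3.13956112,  0.00788478,  0.00683007])}
carrier pts expected post px (np.float64(276.288242535806), np.float64(226.22926754781838)) pointer (np.float64(93.85280879490983), np.float64(-10.80050808715501))
```

View pics/w2.png

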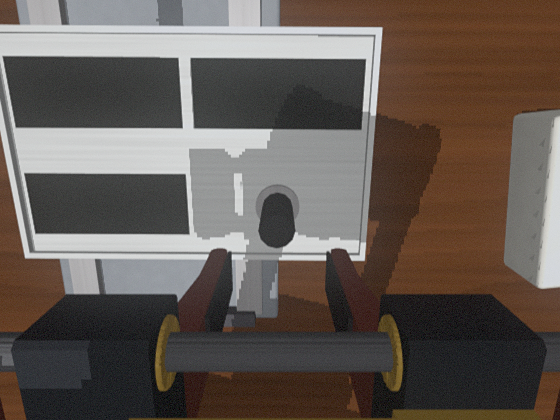

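Post top shows at (276,232), close to the predicted (276,226). I'll grip it and pull the carrier back.

Call:
play_rows --commands '[{"delta_pos": [0,0,-0.4],"delta_rot": [0,0,0]},{"delta_pos": [0,0,-0.82],"delta_rot": [0,0,0]},{"delta_pos": [0,0,-0.82],"delta_rot": [0,0,0]},{"delta_pos": [0,0,-0.82],"delta_rot": [0,0,0]}]'

```text
time_s: 4.17
tcp_pos: [0.5098, -0.0778, 0.0847]
ee_rot: [-3.141, 0.004, 0.007]
contact_force: [0.6, 0.1, 0.6]
grip_width: 0.044
gripper_force: 0.0
```

Call:
play_rows --commands '[{"delta_pos": [0,0,0],"delta_rot": [0,0,0]},{"delta_pos": [0,0,0],"delta_rot": [0,0,0]},{"delta_pos": [0,0,0],"delta_rot": [0,0,0]},{"delta_pos": [0,0,0],"delta_rot": [0,0,0]},{"delta_pos": [0,0,0],"delta_rot": [0,0,0]},{"delta_pos": [0,0,0],"delta_rot": [0,0,0]}]' --gripper -0.7 --newtons 20

```text
time_s: 4.67
tcp_pos: [0.5123, -0.0774, 0.0867]
ee_rot: [3.141, -0.004, 0.008]
contact_force: [-0.5, 1.4, 10.2]
grip_width: 0.0214
gripper_force: 20.0
```

Call:
play_rows --commands '[{"delta_pos": [-0.2,0.1,0],"delta_rot": [0,0,0]},{"delta_pos": [-0.4,0.2,0],"delta_rot": [0,0,0]},{"delta_pos": [-0.5,0.29,0],"delta_rot": [0,0,0]},{"delta_pos": [-0.55,0.29,0],"delta_rot": [0,0,0]},{"delta_pos": [-0.57,0.29,0],"delta_rot": [0,0,0]},{"delta_pos": [-0.59,0.29,0],"delta_rot": [0,0,0]},{"delta_pos": [-0.59,0.29,0],"delta_rot": [0,0,0]}]'

```text
time_s: 5.25
tcp_pos: [0.4537, -0.0483, 0.0868]
ee_rot: [3.14, -0.005, 0.008]
contact_force: [-0.4, 2.6, 12.6]
grip_width: 0.0215
gripper_force: 20.0
```

Call:
play_rows --commands '[{"delta_pos": [-0.02,0,0],"delta_rot": [0,0,0]},{"delta_pos": [-0.04,0,0],"delta_rot": [0,0,0]},{"delta_pos": [-0.06,0,0],"delta_rot": [0,0,0]},{"delta_pos": [-0.06,0,0],"delta_rot": [0,0,0]}]'

```text
time_s: 5.58
tcp_pos: [0.4481, -0.0485, 0.0868]
ee_rot: [3.14, -0.005, 0.008]
contact_force: [-0.3, 0.4, 11.3]
grip_width: 0.0215
gripper_force: 20.0
```

Call:
play_rows --commands '[{"delta_pos": [-0.015,0,0],"delta_rot": [0,0,0]},{"delta_pos": [-0.03,0,0],"delta_rot": [0,0,0]},{"delta_pos": [-0.03,0,0],"delta_rot": [0,0,0]}]'

```text
time_s: 5.83
tcp_pos: [0.4476, -0.0489, 0.0869]
ee_rot: [3.14, -0.01, 0.007]
contact_force: [5.7, 1.7, 4.2]
grip_width: 0.0216
gripper_force: 20.0
```

Call:
play_rows --commands '[{"delta_pos": [0.02,0.3,0],"delta_rot": [0,0,0]},{"delta_pos": [0.02,0.6,0],"delta_rot": [0,0,0]},{"delta_pos": [0.02,0.8,0],"delta_rot": [0,0,0]},{"delta_pos": [0.02,0.84,0],"delta_rot": [0,0,0]},{"delta_pos": [0.02,0.84,0],"delta_rot": [0,0,0]}]'

```text
time_s: 6.25
tcp_pos: [0.4477, 0.0373, 0.0868]
ee_rot: [3.142, -0.006, 0.01]
contact_force: [0.6, 1.2, 11.2]
grip_width: 0.0219
gripper_force: 20.0
```

Call:
play_rows --commands '[{"delta_pos": [0,0.03,0],"delta_rot": [0,0,0]},{"delta_pos": [0,0.06,0],"delta_rot": [0,0,0]},{"delta_pos": [0,0.06,0],"delta_rot": [0,0,0]}]'

```text
time_s: 6.5
tcp_pos: [0.4477, 0.0423, 0.0868]
ee_rot: [3.141, -0.006, 0.008]
contact_force: [1.0, 1.2, 11.0]
grip_width: 0.0217
gripper_force: 20.0
```

Call:
play_rows --commands '[{"delta_pos": [0,0.03,0],"delta_rot": [0,0,0]},{"delta_pos": [0,0.05,0],"delta_rot": [0,0,0]},{"delta_pos": [0,0.05,0],"delta_rot": [0,0,0]}]'

```text
time_s: 6.75
tcp_pos: [0.4477, 0.0463, 0.0868]
ee_rot: [3.14, -0.006, 0.009]
contact_force: [0.9, -4.4, 11.6]
grip_width: 0.0218
gripper_force: 20.0
```

Call:
play_rows --commands '[{"delta_pos": [0,-0.01,0],"delta_rot": [0,0,0]},{"delta_pos": [0,-0.01,0],"delta_rot": [0,0,0]},{"delta_pos": [0,-0.01,0],"delta_rot": [0,0,0]},{"delta_pos": [0,-0.01,0],"delta_rot": [0,0,0]},{"delta_pos": [0,-0.01,0.4],"delta_rot": [0,0,0]},{"delta_pos": [0,-0.01,0.8],"delta_rot": [0,0,0]},{"delta_pos": [0,-0.01,0.8],"delta_rot": [0,0,0]}]' --gripper 0.2

```text
time_s: 7.33
tcp_pos: [0.4485, 0.0459, 0.17]
ee_rot: [3.141, -0.009, 0.008]
contact_force: [2.0, -0.2, 0.3]
grip_width: 0.0526
gripper_force: 0.0
```

Call:
play_rows --commands '[{"delta_pos": [0.16,1,0.7],"delta_rot": [0,0,0.35]},{"delta_pos": [0.16,1,0.7],"delta_rot": [0,0,0.35]},{"delta_pos": [0.16,1,0.7],"delta_rot": [0,0,0.35]},{"delta_pos": [0.16,1,0.7],"delta_rot": [0,0,0.35]},{"delta_pos": [0.16,1,0.7],"delta_rot": [0,0,0.35]},{"delta_pos": [0.16,1,0.7],"delta_rot": [0,0,0.35]}]'

```text
time_s: 7.83
tcp_pos: [0.4606, 0.1469, 0.2347]
ee_rot: [3.142, -0.0, 0.749]
contact_force: [-0.2, 0.1, 0.1]
grip_width: 0.0531
gripper_force: 0.0
```

Call:
play_rows --commands '[{"delta_pos": [0.16,0.95,0],"delta_rot": [0,0,0.4]},{"delta_pos": [0.16,0.95,0],"delta_rot": [0,0,0.4]},{"delta_pos": [0.16,0.95,0],"delta_rot": [0,0,0.4]},{"delta_pos": [0.16,0.95,0],"delta_rot": [0,0,0.4]},{"delta_pos": [0.16,0.95,0],"delta_rot": [0,0,0.4]},{"delta_pos": [0.16,0.95,0],"delta_rot": [0,0,0.4]},{"delta_pos": [0.16,0.95,0],"delta_rot": [0,0,0.4]},{"delta_pos": [0.16,0.95,0],"delta_rot": [0,0,0.4]}]'

```text
time_s: 8.5
tcp_pos: [0.4762, 0.241, 0.234]
ee_rot: [-3.14, 0.0, 1.582]
contact_force: [0.4, -0.1, 0.8]
grip_width: 0.0527
gripper_force: 0.0
```

```bash
cat >> h.py <<'E'
def cartons(s,z=.040,box=None):
    """white top faces near height z -> centre, yaw of long side, size, label"""
    im=s['image'];hsv=cv2.cvtColor(im,cv2.COLOR_RGB2HSV)
    d=((im.max(2)<75)).astype(np.uint8)
    n,l,st,c=cv2.connectedComponentsWithStats(d);out=[]
    for i in range(1,n):
        if not 12<st[i,4]<3000: continue
        cn=max(cv2.findContours((l==i).astype(np.uint8),0,1)[0],key=cv2.contourArea)
        P=np.array([atz(s,*p[0],z)[:2] for p in cn])*1000
        r=cv2.minAreaRect(P.astype(np.float32))
        if 9<min(r[1]) and max(r[1])<22: out.append((atz(s,*c[i],z)[:2].round(4),np.round(r[1],1),round((r[2]+45)%90-45,1),c[i].round(1)))
    return out
E
python3 - <<'E'
from h import *
s=snapshot('wrist');save(s,'w3.png');o=observe();print({k:o[k] for k in ['time_s','tcp_pos','ee_rot','joint_pos']})
for x in cartons(s): print(x)
t=snapshot('top')
for x in cartons(t): print('top',x)
E
```

```text
{'time_s': 8.55, 'tcp_pos': array([0.47631227, 0.24092607, 0.23411192]), 'ee_rot': array([-3.14047215e+00,  2.92689769e-04,  1.57670573e+00]), 'joint_pos': array([3.38785864e-01, 2.66923169e-01, 1.65502682e+00, 9.52925106e-05,
       1.22079730e+00, 3.32843901e-01])}
(array([0.7125, 0.3411]), array([ 9.3, 19.1]), 12.0, array([555.5,  77.2]))
(array([0.529, 0.242]), array([ 9.6, 17.7]), -8.9, array([336.8, 187.5]))
top (array([0.7204, 0.3426]), array([10.8, 10.7]), -26.1, array([184.6, 160.1]))
top (array([0.4471, 0.0443]), array([17.1, 12.3]), 14.6, array([271.2, 241.2]))
```

View pics/w3.png

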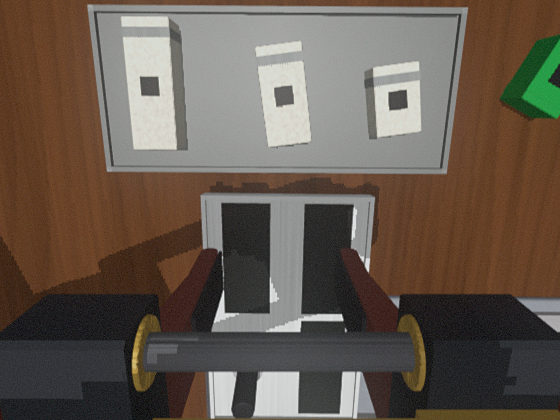

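Wrist picture: the three white cartons have their labels at (149,86) long, (284,96) middle and (398,100) short. The green one at the right edge is the look-alike.

```bash
cat >> h.py <<'E'
def label(s,u,v,z=.040,r=16):
    g=s['image'].astype(float).mean(2)[v-r:v+r+1,u-r:u+r+1]
    th=(np.percentile(g,4)+np.percentile(g,70))/2
    m=(g<th).astype(np.uint8)
    n,l,st,c=cv2.connectedComponentsWithStats(m)
    i=l[r,r] or 1+np.argmax(st[1:,4])
    cn=max(cv2.findContours((l==i).astype(np.uint8),0,1)[0],key=cv2.contourArea)[:,0]+[u-r,v-r]
    P=np.array([atz(s,*p,z)[:2] for p in cn])*1000
    q=cv2.minAreaRect(P.astype(np.float32))
    return atz(s,*(c[i]+[u-r,v-r]),z)[:2].round(4),np.round(q[1],1),round(np.radians((q[2]+45)%90-45),3)
def side(s,a,b,z=.040):
    d=atz(s,*b,z)-atz(s,*a,z); return round(np.arctan2(-d[0],d[1]),3),round(np.hypot(d[0],d[1])*1e3,1)
def topface(s,u,v,z=.040,r=60,thr=175):
    g=s['image'].min(2); m=np.zeros(g.shape,np.uint8); m[max(v-r,0):v+r,max(u-r,0):u+r]=g[max(v-r,0):v+r,max(u-r,0):u+r]>thr
    m=cv2.morphologyEx(m,cv2.MORPH_CLOSE,np.ones((25,25)))&cv2.dilate((m),np.ones((25,25)))
    n,l,st,c=cv2.connectedComponentsWithStats(m); i=l[v,u]
    if not i: return None
    cn=max(cv2.findContours((l==i).astype(np.uint8),0,1)[0],key=cv2.contourArea)[:,0]
    q=cv2.minAreaRect((np.array([atz(s,*p,z)[:2] for p in cn])*1000).astype(np.float32))
    return np.round(q[0],1),np.round(q[1],1),round((q[2]+45)%90-45,1)
E
python3 - <<'E'
from h import *
s=snapshot('wrist')
for n,u,v in [('long',149,86),('mid',284,96),('short',398,100)]: print(n,label(s,u,v),topface(s,u,v))
print(side(s,(134,149),(122,17)),side(s,(269,147),(256,48)),side(s,(311,141),(301,42)),side(s,(421,131),(420,63)))
print('tray corners',[atz(s,*p,.01)[:2].round(4) for p in [(89,7),(466,9),(447,173),(108,170)]])
print('spots',[atz(s,*p,.042)[:2].round(4) for p in [(303.5,205),(353,205),(223,203),(270,203)]])
E
```

```text
long (array([0.3611, 0.3301]), array([16. , 14.9]), np.float64(0.004)) (array([361.4, 329.3]), array([39.3, 98.4]), 0.3)
mid (array([0.4779, 0.3236]), array([16.2, 16.5]), np.float64(0.173)) (array([478., 324.]), array([39.4, 84.6]), 7.8)
short (array([0.578 , 0.3212]), array([16.3, 16.3]), np.float64(0.181)) (array([577.7, 321.5]), array([39.3, 59.4]), 8.1)
(np.float64(-0.008), np.float64(108.8)) (np.float64(0.129), np.float64(83.8)) (np.float64(0.129), np.float64(83.1)) (np.float64(0.122), np.float64(57.4))
tray corners [array([0.3039, 0.3995]), array([0.6424, 0.3992]), array([0.6441, 0.2506]), array([0.3035, 0.2521])]
spots [array([0.4984, 0.225 ]), array([0.545 , 0.2253]), array([0.4227, 0.2266]), array([0.4669, 0.2268])]
```

Call:
play_rows --commands '[{"delta_pos": [-0.7,0.6,0],"delta_rot": [0,0,-0.003]},{"delta_pos": [-0.7,0.6,0],"delta_rot": [0,0,-0.003]},{"delta_pos": [-0.7,0.6,0],"delta_rot": [0,0,-0.003]}]' --gripper 0.4

```text
time_s: 8.9
tcp_pos: [0.4025, 0.3028, 0.2343]
ee_rot: [-3.138, -0.001, 1.571]
contact_force: [-0.3, -0.0, -0.4]
grip_width: 0.061
gripper_force: 0.0
```

Call:
play_rows --commands '[{"delta_pos": [-0.43,0.3,-0.2],"delta_rot": [0,0,0]},{"delta_pos": [-0.43,0.3,-0.5],"delta_rot": [0,0,0]},{"delta_pos": [-0.43,0.3,-1],"delta_rot": [0,0,0]},{"delta_pos": [-0.43,0.3,-1],"delta_rot": [0,0,0]},{"delta_pos": [-0.43,0.3,-1],"delta_rot": [0,0,0]},{"delta_pos": [-0.43,0.3,-1],"delta_rot": [0,0,0]}]'

```text
time_s: 9.4
tcp_pos: [0.3645, 0.3309, 0.1351]
ee_rot: [-3.141, 0.0, 1.571]
contact_force: [0.5, -0.1, -0.2]
grip_width: 0.0618
gripper_force: 0.0
```

Call:
play_rows --commands '[{"delta_pos": [0,0,-0.4],"delta_rot": [0,0,0]},{"delta_pos": [0,0,-0.8],"delta_rot": [0,0,0]},{"delta_pos": [0,0,-0.8],"delta_rot": [0,0,0]}]'

```text
time_s: 9.65
tcp_pos: [0.3626, 0.3293, 0.0512]
ee_rot: [-3.136, 0.004, 1.571]
contact_force: [-1.3, -0.8, 0.2]
grip_width: 0.0614
gripper_force: 0.0
```

Call:
play_rows --commands '[{"delta_pos": [0,0,-0.15],"delta_rot": [0,0,0]},{"delta_pos": [0,0,-0.3],"delta_rot": [0,0,0]},{"delta_pos": [0,0,-0.3],"delta_rot": [0,0,0]},{"delta_pos": [0,0,-0.3],"delta_rot": [0,0,0]}]'

```text
time_s: 9.98
tcp_pos: [0.3652, 0.3315, 0.0266]
ee_rot: [3.14, -0.001, 1.571]
contact_force: [0.1, 0.7, -0.4]
grip_width: 0.0613
gripper_force: 0.0
```

Call:
play_rows --commands '[{"delta_pos": [0,0,0],"delta_rot": [0,0,0]},{"delta_pos": [0,0,0],"delta_rot": [0,0,0]},{"delta_pos": [0,0,0],"delta_rot": [0,0,0]},{"delta_pos": [0,0,0],"delta_rot": [0,0,0]},{"delta_pos": [0,0,0],"delta_rot": [0,0,0]},{"delta_pos": [0,0,0],"delta_rot": [0,0,0]}]' --gripper -0.3 --newtons 20

```text
time_s: 10.48
tcp_pos: [0.3642, 0.3313, 0.0257]
ee_rot: [3.141, -0.001, 1.572]
contact_force: [-0.8, -0.8, 9.5]
grip_width: 0.0397
gripper_force: 20.0
```

Call:
play_rows --commands '[{"delta_pos": [0,0,0.2],"delta_rot": [0,0,0]},{"delta_pos": [0,0,0.6],"delta_rot": [0,0,0]},{"delta_pos": [0,0,1],"delta_rot": [0,0,0]},{"delta_pos": [0,0,1],"delta_rot": [0,0,0]},{"delta_pos": [0,0,1],"delta_rot": [0,0,0]}]'

```text
time_s: 10.9
tcp_pos: [0.3653, 0.3321, 0.1268]
ee_rot: [3.137, -0.003, 1.572]
contact_force: [-0.3, -0.6, -2.1]
grip_width: 0.0399
gripper_force: 20.0
```

Call:
play_rows --commands '[{"delta_pos": [0.1,-0.2,0.3],"delta_rot": [0,0,0]},{"delta_pos": [0.3,-0.5,0.5],"delta_rot": [0,0,0]},{"delta_pos": [0.54,-0.94,0.5],"delta_rot": [0,0,0]},{"delta_pos": [0.54,-0.94,0.5],"delta_rot": [0,0,0]}]'

```text
time_s: 11.23
tcp_pos: [0.42, 0.2333, 0.1743]
ee_rot: [3.14, 0.002, 1.571]
contact_force: [0.2, 0.2, -1.9]
grip_width: 0.04
gripper_force: 20.0
```

Call:
play_rows --commands '[{"delta_pos": [0.54,-0.94,0],"delta_rot": [0,0,0]},{"delta_pos": [0.54,-0.94,0],"delta_rot": [0,0,0]},{"delta_pos": [0.54,-0.94,0],"delta_rot": [0,0,0]}]'

```text
time_s: 11.48
tcp_pos: [0.4718, 0.1403, 0.1728]
ee_rot: [-3.139, 0.001, 1.572]
contact_force: [0.4, -0.1, -1.6]
grip_width: 0.04
gripper_force: 20.0
```

Call:
play_rows --commands '[{"delta_pos": [0.54,-0.94,0],"delta_rot": [0,0,0.003]},{"delta_pos": [0.54,-0.94,0],"delta_rot": [0,0,0.003]},{"delta_pos": [0.54,-0.94,0],"delta_rot": [0,0,0.003]},{"delta_pos": [0.54,-0.94,0],"delta_rot": [0,0,0.003]},{"delta_pos": [0.54,-0.94,0],"delta_rot": [0,0,0.003]},{"delta_pos": [0.54,-0.94,0],"delta_rot": [0,0,0.003]}]'

```text
time_s: 11.98
tcp_pos: [0.5239, 0.0496, 0.1729]
ee_rot: [-3.137, -0.001, 1.578]
contact_force: [1.1, -0.1, -1.9]
grip_width: 0.0403
gripper_force: 20.0
```

Call:
play_rows --commands '[{"delta_pos": [0,-0.02,-0.3],"delta_rot": [0,0,0]},{"delta_pos": [0,-0.02,-0.6],"delta_rot": [0,0,0]},{"delta_pos": [0,-0.02,-0.7],"delta_rot": [0,0,0]},{"delta_pos": [0,-0.02,-0.7],"delta_rot": [0,0,0]},{"delta_pos": [0,-0.02,-0.7],"delta_rot": [0,0,0]},{"delta_pos": [0,-0.02,-0.7],"delta_rot": [0,0,0]}]'

```text
time_s: 12.48
tcp_pos: [0.5263, 0.0476, 0.1057]
ee_rot: [3.14, -0.0, 1.579]
contact_force: [0.3, 0.7, -1.9]
grip_width: 0.0404
gripper_force: 20.0
```

Call:
play_rows --commands '[{"delta_pos": [-0.01,-0.01,-0.2],"delta_rot": [0,0,0]},{"delta_pos": [-0.01,-0.01,-0.35],"delta_rot": [0,0,0]},{"delta_pos": [-0.01,-0.01,-0.41],"delta_rot": [0,0,0]},{"delta_pos": [-0.01,-0.01,-0.42],"delta_rot": [0,0,0]},{"delta_pos": [-0.01,-0.01,-0.42],"delta_rot": [0,0,0]}]'

```text
time_s: 12.9
tcp_pos: [0.5256, 0.0461, 0.0636]
ee_rot: [3.14, 0.0, 1.578]
contact_force: [0.3, 0.3, -2.3]
grip_width: 0.0398
gripper_force: 20.0
```

Call:
play_rows --commands '[{"delta_pos": [0,0,0],"delta_rot": [0,0,0]},{"delta_pos": [0,0,0],"delta_rot": [0,0,0]},{"delta_pos": [0,0,0],"delta_rot": [0,0,0]},{"delta_pos": [0,0,0],"delta_rot": [0,0,0]}]' --gripper 0.3

```text
time_s: 13.23
tcp_pos: [0.5252, 0.0459, 0.0631]
ee_rot: [3.141, 0.0, 1.578]
contact_force: [0.5, 0.3, 0.0]
grip_width: 0.0568
gripper_force: 0.0
```

Call:
play_rows --commands '[{"delta_pos": [0,0,0.3],"delta_rot": [0,0,0]},{"delta_pos": [0,0,0.6],"delta_rot": [0,0,0]},{"delta_pos": [0,0,1],"delta_rot": [0,0,0]},{"delta_pos": [0,0,1],"delta_rot": [0,0,0]},{"delta_pos": [0,0,1],"delta_rot": [0,0,0]}]'

```text
time_s: 13.65
tcp_pos: [0.5268, 0.0459, 0.1651]
ee_rot: [3.136, 0.0, 1.578]
contact_force: [-0.5, -0.2, 0.5]
grip_width: 0.0571
gripper_force: 0.0
```

Call:
play_rows --commands '[{"delta_pos": [-0.22,0.97,0.5],"delta_rot": [0,0,0]},{"delta_pos": [-0.22,0.97,0.5],"delta_rot": [0,0,0]},{"delta_pos": [-0.22,0.97,0.5],"delta_rot": [0,0,0]}]' --gripper 0.4

```text
time_s: 13.9
tcp_pos: [0.5013, 0.1447, 0.2123]
ee_rot: [-3.139, -0.001, 1.577]
contact_force: [0.5, 0.2, -1.2]
grip_width: 0.0615
gripper_force: 0.0
```

Call:
play_rows --commands '[{"delta_pos": [-0.22,0.97,0.2],"delta_rot": [0,0,0]},{"delta_pos": [-0.22,0.97,0.2],"delta_rot": [0,0,0]},{"delta_pos": [-0.22,0.97,0.2],"delta_rot": [0,0,0]},{"delta_pos": [-0.22,0.97,0.2],"delta_rot": [0,0,0]},{"delta_pos": [-0.22,0.97,0.2],"delta_rot": [0,0,0]}]'

```text
time_s: 14.32
tcp_pos: [0.4798, 0.2404, 0.2313]
ee_rot: [-3.14, 0.001, 1.581]
contact_force: [0.4, -0.0, 0.6]
grip_width: 0.0614
gripper_force: 0.0
```

```bash
python3 - <<'E'
from h import *
s=snapshot('wrist');o=observe();print({k:o[k] for k in ['time_s','tcp_pos','ee_rot']})
for n,u,v in [('mid',.478,.3236),('short',.578,.3212)]:
  u,v=map(lambda q:int(round(q)),proj(s,[u,v,.04])); print(n,u,v,label(s,u,v),topface(s,u,v))
save(s,'w4.png')
E
```

```text
{'time_s': 14.3667, 'tcp_pos': array([0.47995231, 0.23943046, 0.23122657]), 'ee_rot': array([-3.13934991e+00,  1.43192402e-03,  1.57949501e+00])}
mid 280 94 (array([0.478 , 0.3234]), array([16.4, 16.1]), np.float64(0.169)) (array([478. , 323.8]), array([39.5, 84.7]), 7.8)
short 395 98 (array([0.5779, 0.321 ]), array([16.3, 16.1]), np.float64(0.186)) (array([577.6, 321.3]), array([39.3, 59.6]), 8.2)
```

View pics/w4.png

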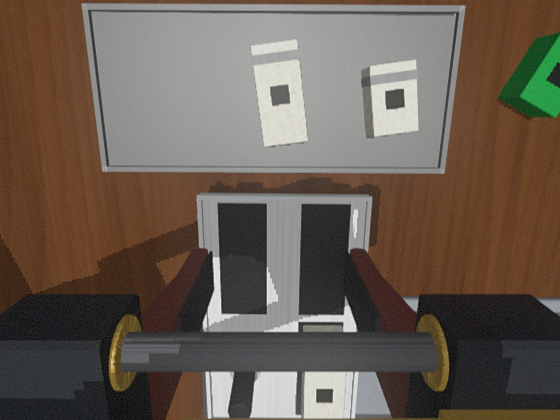

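The middle and short cartons are unmoved at (280,95) and (395,99), and the long one lies on spot1 with its label at (324,395). Taking the middle one next.

Call:
play_rows --commands '[{"delta_pos": [0,0.5,-0.1],"delta_rot": [0,0,0.06]},{"delta_pos": [0,0.86,-0.3],"delta_rot": [0,0,0.06]},{"delta_pos": [0,0.86,-0.7],"delta_rot": [0,0,0.06]},{"delta_pos": [0,0.86,-1],"delta_rot": [0,0,0.06]},{"delta_pos": [0,0.86,-1],"delta_rot": [0,0,0.06]}]'

```text
time_s: 14.78
tcp_pos: [0.4765, 0.3226, 0.1257]
ee_rot: [-3.129, 0.005, 1.704]
contact_force: [-1.6, -0.3, -0.5]
grip_width: 0.0617
gripper_force: 0.0
```

Call:
play_rows --commands '[{"delta_pos": [0,0,-0.4],"delta_rot": [0,0,0]},{"delta_pos": [0,0,-0.75],"delta_rot": [0,0,0]},{"delta_pos": [0,0,-0.75],"delta_rot": [0,0,0]},{"delta_pos": [0,0,-0.75],"delta_rot": [0,0,0]}]'

```text
time_s: 15.12
tcp_pos: [0.48, 0.324, 0.0572]
ee_rot: [-3.137, 0.002, 1.702]
contact_force: [-0.6, -1.0, -0.0]
grip_width: 0.0615
gripper_force: 0.0
```

Call:
play_rows --commands '[{"delta_pos": [0,0,-0.2],"delta_rot": [0,0,0]},{"delta_pos": [0,0,-0.3],"delta_rot": [0,0,0]},{"delta_pos": [0,0,-0.3],"delta_rot": [0,0,0]},{"delta_pos": [0,0,-0.3],"delta_rot": [0,0,0]}]'

```text
time_s: 15.45
tcp_pos: [0.4814, 0.3259, 0.029]
ee_rot: [3.141, -0.0, 1.704]
contact_force: [-0.3, -0.4, -0.4]
grip_width: 0.0616
gripper_force: 0.0
```

Call:
play_rows --commands '[{"delta_pos": [0,0,0],"delta_rot": [0,0,0]},{"delta_pos": [0,0,0],"delta_rot": [0,0,0]},{"delta_pos": [0,0,0],"delta_rot": [0,0,0]},{"delta_pos": [0,0,0],"delta_rot": [0,0,0]},{"delta_pos": [0,0,0],"delta_rot": [0,0,0]},{"delta_pos": [0,0,0],"delta_rot": [0,0,0]}]' --gripper -0.3 --newtons 20

```text
time_s: 15.95
tcp_pos: [0.4809, 0.3261, 0.0283]
ee_rot: [3.141, -0.0, 1.704]
contact_force: [-2.2, -0.7, 6.6]
grip_width: 0.0397
gripper_force: 20.0
```

Call:
play_rows --commands '[{"delta_pos": [0,0,0.2],"delta_rot": [0,0,0]},{"delta_pos": [0,0,0.6],"delta_rot": [0,0,0]},{"delta_pos": [0,0,1],"delta_rot": [0,0,0]},{"delta_pos": [0,0,1],"delta_rot": [0,0,0]},{"delta_pos": [0,0,1],"delta_rot": [0,0,0]}]'

```text
time_s: 16.37
tcp_pos: [0.4826, 0.327, 0.1301]
ee_rot: [3.136, -0.002, 1.704]
contact_force: [-0.2, -0.0, -2.4]
grip_width: 0.0397
gripper_force: 20.0
```

Call:
play_rows --commands '[{"delta_pos": [0.05,-0.2,0.2],"delta_rot": [0,0,-0.02]},{"delta_pos": [0.15,-0.5,0.2],"delta_rot": [0,0,-0.04]},{"delta_pos": [0.25,-0.8,0.2],"delta_rot": [0,0,-0.06]},{"delta_pos": [0.25,-0.8,0.2],"delta_rot": [0,0,-0.06]},{"delta_pos": [0.25,-0.8,0.2],"delta_rot": [0,0,-0.06]}]'

```text
time_s: 16.78
tcp_pos: [0.5049, 0.2444, 0.146]
ee_rot: [-3.138, 0.001, 1.576]
contact_force: [-0.2, -0.2, -1.8]
grip_width: 0.0398
gripper_force: 20.0
```

Call:
play_rows --commands '[{"delta_pos": [0.1,-0.4,0],"delta_rot": [0,0,0]},{"delta_pos": [0.18,-0.73,0],"delta_rot": [0,0,0]},{"delta_pos": [0.18,-0.73,-0.2],"delta_rot": [0,0,0]},{"delta_pos": [0.18,-0.73,-0.4],"delta_rot": [0,0,0]},{"delta_pos": [0.18,-0.73,-0.5],"delta_rot": [0,0,0]},{"delta_pos": [0.18,-0.73,-0.5],"delta_rot": [0,0,0]}]'

```text
time_s: 17.28
tcp_pos: [0.5209, 0.1732, 0.0945]
ee_rot: [-3.135, 0.001, 1.579]
contact_force: [-0.1, -0.3, -1.0]
grip_width: 0.0395
gripper_force: 20.0
```

Call:
play_rows --commands '[{"delta_pos": [0.01,-0.01,-0.15],"delta_rot": [0,0,0]},{"delta_pos": [0.01,-0.01,-0.25],"delta_rot": [0,0,0]},{"delta_pos": [0.01,-0.01,-0.29],"delta_rot": [0,0,0]},{"delta_pos": [0.01,-0.01,-0.29],"delta_rot": [0,0,0]}]'

```text
time_s: 17.62
tcp_pos: [0.5238, 0.1724, 0.0678]
ee_rot: [-3.139, 0.0, 1.579]
contact_force: [0.3, -0.1, -1.7]
grip_width: 0.0398
gripper_force: 20.0
```

Call:
play_rows --commands '[{"delta_pos": [0,0,0],"delta_rot": [0,0,0]},{"delta_pos": [0,0,0],"delta_rot": [0,0,0]}]'

```text
time_s: 17.78
tcp_pos: [0.5251, 0.1723, 0.0692]
ee_rot: [3.141, -0.0, 1.579]
contact_force: [-0.5, 0.0, -0.8]
grip_width: 0.0399
gripper_force: 20.0
```

Call:
play_rows --commands '[{"delta_pos": [0,0,-0.025],"delta_rot": [0,0,0]},{"delta_pos": [0,0,-0.025],"delta_rot": [0,0,0]}]'

```text
time_s: 17.95
tcp_pos: [0.525, 0.172, 0.0664]
ee_rot: [3.141, -0.0, 1.578]
contact_force: [-0.1, 0.4, -0.2]
grip_width: 0.0401
gripper_force: 20.0
```

Call:
play_rows --commands '[{"delta_pos": [0,0,0],"delta_rot": [0,0,0]},{"delta_pos": [0,0,0],"delta_rot": [0,0,0]},{"delta_pos": [0,0,0],"delta_rot": [0,0,0]},{"delta_pos": [0,0,0],"delta_rot": [0,0,0]},{"delta_pos": [0,0,0.3],"delta_rot": [0,0,0]},{"delta_pos": [0,0,0.6],"delta_rot": [0,0,0]},{"delta_pos": [0,0,1],"delta_rot": [0,0,0]},{"delta_pos": [0,0,1],"delta_rot": [0,0,0]}]' --gripper 0.35

```text
time_s: 18.62
tcp_pos: [0.5292, 0.1729, 0.1728]
ee_rot: [3.131, -0.002, 1.579]
contact_force: [1.2, -0.1, 0.8]
grip_width: 0.059
gripper_force: 0.0
```

Call:
play_rows --commands '[{"delta_pos": [0.27,0.75,0.3],"delta_rot": [0,0,0.03]},{"delta_pos": [0.27,0.75,0.3],"delta_rot": [0,0,0.03]},{"delta_pos": [0.27,0.75,0.3],"delta_rot": [0,0,0.03]}]' --gripper 0.4

```text
time_s: 18.87
tcp_pos: [0.556, 0.2525, 0.1994]
ee_rot: [3.133, -0.005, 1.643]
contact_force: [2.2, 0.7, -0.1]
grip_width: 0.0615
gripper_force: 0.0
```

Call:
play_rows --commands '[{"delta_pos": [0.27,0.75,0],"delta_rot": [0,0,0.03]},{"delta_pos": [0.27,0.75,-0.2],"delta_rot": [0,0,0.03]},{"delta_pos": [0.27,0.75,-0.6],"delta_rot": [0,0,0.03]},{"delta_pos": [0.27,0.75,-1],"delta_rot": [0,0,0.03]},{"delta_pos": [0.27,0.75,-1],"delta_rot": [0,0,0.03]}]'

```text
time_s: 19.28
tcp_pos: [0.5731, 0.32, 0.0879]
ee_rot: [-3.128, 0.004, 1.705]
contact_force: [-1.6, -1.1, -1.3]
grip_width: 0.0612
gripper_force: 0.0
```

```bash
python3 - <<'E'
from h import *
s=snapshot('wrist');o=observe();print({k:o[k] for k in ['time_s','tcp_pos','ee_rot']})
u,v=map(lambda q:int(round(q)),proj(s,[.578,.321,.04])); print(u,v,label(s,u,v,r=25))
t=snapshot('top')
for q in [(.58,.3225,.04),(.525,.171,.078),(.5255,.0465,.078)]:
  u,v=map(lambda q:int(round(q)),proj(t,q)); print(u,v,label(t,u,v,q[2],r=5))
E
```

```text
{'time_s': 19.3333, 'tcp_pos': array([0.57474835, 0.32034797, 0.09152044]), 'ee_rot': array([-3.13150092e+00,  2.89397865e-03,  1.70451503e+00])}
291 242 (array([0.5776, 0.3204]), array([15.7, 15.5]), np.float64(0.14))
190 201 (array([0.5801, 0.3291]), array([34.1, 23.9]), np.float64(0.019))
232 217 (array([0.5266, 0.1725]), array([13.1, 13.2]), np.float64(0.008))
270 218 (array([0.5276, 0.0476]), array([13.1, 13.1]), np.float64(0.008))
```

Call:
play_rows --commands '[{"delta_pos": [0,0,-0.3],"delta_rot": [0,0,0]},{"delta_pos": [0,0,-0.5],"delta_rot": [0,0,0]},{"delta_pos": [0,0,-0.65],"delta_rot": [0,0,0]},{"delta_pos": [0,0,-0.65],"delta_rot": [0,0,0]},{"delta_pos": [0,0,-0.65],"delta_rot": [0,0,0]},{"delta_pos": [0,0,-0.65],"delta_rot": [0,0,0]}]'

```text
time_s: 19.88
tcp_pos: [0.5807, 0.3224, 0.0339]
ee_rot: [3.138, -0.001, 1.704]
contact_force: [0.4, 0.5, 0.3]
grip_width: 0.0617
gripper_force: 0.0
```

Call:
play_rows --commands '[{"delta_pos": [0,0,0],"delta_rot": [0,0,0]},{"delta_pos": [0,0,0],"delta_rot": [0,0,0]},{"delta_pos": [0,0,0],"delta_rot": [0,0,0]},{"delta_pos": [0,0,0],"delta_rot": [0,0,0]},{"delta_pos": [0,0,0],"delta_rot": [0,0,0]},{"delta_pos": [0,0,0],"delta_rot": [0,0,0]}]' --gripper -0.3 --newtons 20

```text
time_s: 20.38
tcp_pos: [0.5792, 0.3222, 0.032]
ee_rot: [3.141, -0.0, 1.704]
contact_force: [-1.0, -0.3, 6.7]
grip_width: 0.0398
gripper_force: 20.0
```

Call:
play_rows --commands '[{"delta_pos": [0,0,0.2],"delta_rot": [0,0,0]},{"delta_pos": [0,0,0.6],"delta_rot": [0,0,0]},{"delta_pos": [0,0,1],"delta_rot": [0,0,0]},{"delta_pos": [0,0,1],"delta_rot": [0,0,0]},{"delta_pos": [0,0,1],"delta_rot": [0,0,0]}]'

```text
time_s: 20.8
tcp_pos: [0.5807, 0.3229, 0.1341]
ee_rot: [3.136, -0.002, 1.704]
contact_force: [1.0, -0.2, -2.2]
grip_width: 0.0401
gripper_force: 20.0
```

Call:
play_rows --commands '[{"delta_pos": [-0.2,-0.2,0.2],"delta_rot": [0,0,-0.02]},{"delta_pos": [-0.5,-0.5,0.2],"delta_rot": [0,0,-0.04]},{"delta_pos": [-0.7,-0.8,0.2],"delta_rot": [0,0,-0.06]},{"delta_pos": [-0.7,-0.8,0.2],"delta_rot": [0,0,-0.06]},{"delta_pos": [-0.7,-0.8,0.2],"delta_rot": [0,0,-0.06]}]'

```text
time_s: 21.22
tcp_pos: [0.5059, 0.2402, 0.1495]
ee_rot: [-3.137, 0.001, 1.577]
contact_force: [0.7, 0.7, -0.6]
grip_width: 0.0401
gripper_force: 20.0
```

Call:
play_rows --commands '[{"delta_pos": [-0.3,-0.4,0],"delta_rot": [0,0,0]},{"delta_pos": [-0.62,-0.71,0],"delta_rot": [0,0,0]},{"delta_pos": [-0.62,-0.71,-0.2],"delta_rot": [0,0,0]},{"delta_pos": [-0.62,-0.71,-0.4],"delta_rot": [0,0,0]},{"delta_pos": [-0.62,-0.71,-0.5],"delta_rot": [0,0,0]},{"delta_pos": [-0.62,-0.71,-0.5],"delta_rot": [0,0,0]},{"delta_pos": [-0.62,-0.71,-0.5],"delta_rot": [0,0,0]}]'

```text
time_s: 21.8
tcp_pos: [0.447, 0.1713, 0.1003]
ee_rot: [-3.14, 0.0, 1.579]
contact_force: [0.5, 0.1, -0.4]
grip_width: 0.0395
gripper_force: 20.0
```

Call:
play_rows --commands '[{"delta_pos": [0,-0.01,-0.15],"delta_rot": [0,0,0]},{"delta_pos": [0,-0.01,-0.25],"delta_rot": [0,0,0]},{"delta_pos": [0,-0.01,-0.31],"delta_rot": [0,0,0]},{"delta_pos": [0,-0.01,-0.31],"delta_rot": [0,0,0]},{"delta_pos": [0,-0.01,-0.31],"delta_rot": [0,0,0]}]'

```text
time_s: 22.22
tcp_pos: [0.4475, 0.1704, 0.0704]
ee_rot: [3.141, -0.0, 1.579]
contact_force: [1.0, -0.7, -0.4]
grip_width: 0.0398
gripper_force: 20.0
```

Call:
play_rows --commands '[{"delta_pos": [0,0,0],"delta_rot": [0,0,0]},{"delta_pos": [0,0,0],"delta_rot": [0,0,0]},{"delta_pos": [0,0,0],"delta_rot": [0,0,0]},{"delta_pos": [0,0,0],"delta_rot": [0,0,0]},{"delta_pos": [0,0,0.3],"delta_rot": [0,0,0]},{"delta_pos": [0,0,0.6],"delta_rot": [0,0,0]},{"delta_pos": [0,0,1],"delta_rot": [0,0,0]},{"delta_pos": [0,0,1],"delta_rot": [0,0,0]}]' --gripper 0.25

```text
time_s: 22.88
tcp_pos: [0.4508, 0.171, 0.1762]
ee_rot: [3.131, -0.002, 1.578]
contact_force: [1.6, 0.4, 0.4]
grip_width: 0.0546
gripper_force: 0.0
```

Call:
play_rows --commands '[{"delta_pos": [0.1,-0.99,0.3],"delta_rot": [0,0,-0.21]},{"delta_pos": [0.1,-0.99,0.3],"delta_rot": [0,0,-0.21]},{"delta_pos": [0.1,-0.99,0.3],"delta_rot": [0,0,-0.21]},{"delta_pos": [0.1,-0.99,0.3],"delta_rot": [0,0,-0.21]}]' --gripper -0.1

```text
time_s: 23.22
tcp_pos: [0.4583, 0.0678, 0.2016]
ee_rot: [3.138, -0.0, 1.13]
contact_force: [-0.6, -0.5, -0.5]
grip_width: 0.0397
gripper_force: 0.0
```

Call:
play_rows --commands '[{"delta_pos": [0.14,-0.99,0],"delta_rot": [0,0,-0.21]},{"delta_pos": [0.14,-0.99,0],"delta_rot": [0,0,-0.21]},{"delta_pos": [0.14,-0.99,0],"delta_rot": [0,0,-0.21]},{"delta_pos": [0.14,-0.99,0],"delta_rot": [0,0,-0.21]}]'

```text
time_s: 23.55
tcp_pos: [0.4718, -0.0315, 0.2002]
ee_rot: [3.139, -0.0, 0.689]
contact_force: [0.1, 0.0, -0.6]
grip_width: 0.0396
gripper_force: 0.0
```

Call:
play_rows --commands '[{"delta_pos": [0.14,-0.99,0],"delta_rot": [0,0,-0.21]},{"delta_pos": [0.14,-0.99,0],"delta_rot": [0,0,-0.21]},{"delta_pos": [0.14,-0.99,0],"delta_rot": [0,0,-0.21]},{"delta_pos": [0.14,-0.99,0],"delta_rot": [0,0,-0.21]}]'

```text
time_s: 23.88
tcp_pos: [0.486, -0.131, 0.2001]
ee_rot: [3.139, -0.001, 0.249]
contact_force: [0.4, 0.1, -0.0]
grip_width: 0.0395
gripper_force: 0.0
```

Call:
play_rows --commands '[{"delta_pos": [0.14,-0.99,0],"delta_rot": [0,0,-0.21]},{"delta_pos": [0.14,-0.99,0],"delta_rot": [0,0,-0.21]},{"delta_pos": [0.14,-0.99,0],"delta_rot": [0,0,-0.21]},{"delta_pos": [0.14,-0.99,0],"delta_rot": [0,0,-0.21]}]'

```text
time_s: 24.22
tcp_pos: [0.4998, -0.2304, 0.2]
ee_rot: [3.14, -0.002, -0.19]
contact_force: [-0.2, -0.4, -0.9]
grip_width: 0.0398
gripper_force: 0.0
```

Call:
play_rows --commands '[{"delta_pos": [0.14,-0.99,0],"delta_rot": [0,0,-0.21]},{"delta_pos": [0.14,-0.99,0],"delta_rot": [0,0,-0.21]},{"delta_pos": [0.14,-0.99,0],"delta_rot": [0,0,-0.21]},{"delta_pos": [0.14,-0.99,0],"delta_rot": [0,0,-0.21]},{"delta_pos": [0.14,-0.99,0],"delta_rot": [0,0,-0.21]},{"delta_pos": [0.14,-0.99,0],"delta_rot": [0,0,-0.21]}]'

```text
time_s: 24.72
tcp_pos: [0.5123, -0.3248, 0.1996]
ee_rot: [-3.141, 0.001, -0.619]
contact_force: [0.4, 0.2, 0.1]
grip_width: 0.0394
gripper_force: 0.0
```

```bash
python3 - <<'E'
from h import *
t=snapshot('top');im=t['image']
for q in [(.4467,.1705,.078),(.525,.171,.078),(.5255,.0465,.078)]:
  u,v=map(lambda q:int(round(q)),proj(t,q)); print(u,v,label(t,u,v,q[2],r=5))
save(t,'t5.png'); cv2.imwrite('pics/t5c.png',cv2.resize(im[90:290,160:420],None,fx=3,fy=3,interpolation=cv2.INTER_CUBIC)[:,:,::-1])
E
```

```text
232 241 (array([0.4485, 0.1719]), array([13.1, 13.1]), np.float64(0.013))
232 217 (array([0.5266, 0.1725]), array([13.1, 13.2]), np.float64(0.008))
270 218 (array([0.5276, 0.0476]), array([13.1, 13.1]), np.float64(0.008))
```

View pics/t5c.png

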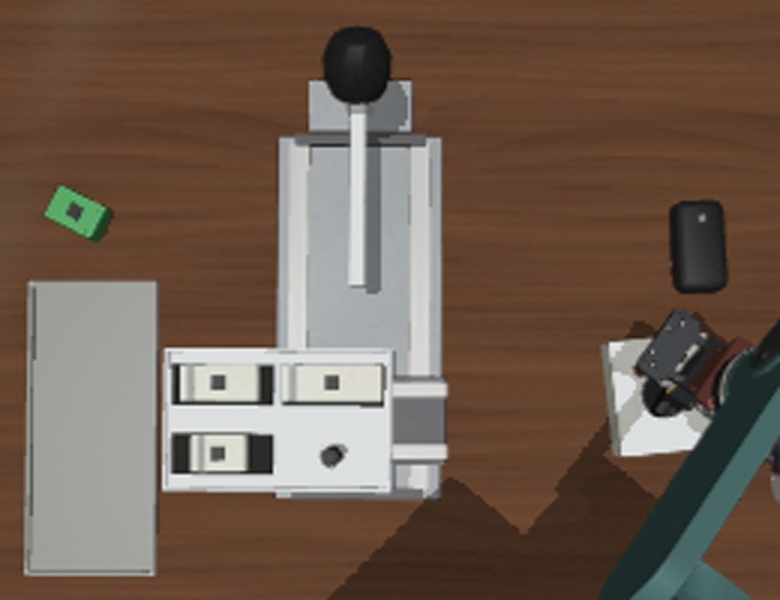

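All three cartons are on the carrier: labels at (219,382), (331,382) and (219,453) in the crop. Now the selector.

Call:
play_rows --commands '[{"delta_pos": [0.02,0,-0.4],"delta_rot": [0,0,0]},{"delta_pos": [0.02,0,-0.8],"delta_rot": [0,0,0]},{"delta_pos": [0.02,0,-0.8],"delta_rot": [0,0,0]},{"delta_pos": [0.02,0,-0.8],"delta_rot": [0,0,0]}]'

```text
time_s: 25.1
tcp_pos: [0.5131, -0.3229, 0.1186]
ee_rot: [-3.141, 0.006, -0.619]
contact_force: [1.3, -0.7, 0.3]
grip_width: 0.0398
gripper_force: 0.0
```

Call:
play_rows --commands '[{"delta_pos": [0,0,-0.3],"delta_rot": [0,0,0]},{"delta_pos": [0,0,-0.4],"delta_rot": [0,0,0]},{"delta_pos": [0,0,-0.4],"delta_rot": [0,0,0]},{"delta_pos": [0,0,-0.4],"delta_rot": [0,0,0]}]'

```text
time_s: 25.43
tcp_pos: [0.5151, -0.3251, 0.0814]
ee_rot: [-3.142, -0.001, -0.62]
contact_force: [0.2, 0.0, 0.8]
grip_width: 0.0392
gripper_force: 0.0
```

Call:
play_rows --commands '[{"delta_pos": [0,0,0],"delta_rot": [0,0,0]},{"delta_pos": [0,0,0],"delta_rot": [0,0,0]},{"delta_pos": [0,0,0],"delta_rot": [0,0,0]},{"delta_pos": [0,0,0],"delta_rot": [0,0,0]},{"delta_pos": [0,0,0],"delta_rot": [0,0,0]},{"delta_pos": [0,0,0],"delta_rot": [0,0,0]}]' --gripper -0.95 --newtons 12

```text
time_s: 25.93
tcp_pos: [0.5167, -0.3235, 0.0812]
ee_rot: [-3.138, -0.002, -0.622]
contact_force: [5.7, 8.1, 4.3]
grip_width: 0.014
gripper_force: 12.0
```

Call:
play_rows --commands '[{"delta_pos": [0.02,0.02,0],"delta_rot": [0,0,-0.04]},{"delta_pos": [0.02,0.02,0],"delta_rot": [0,0,-0.08]},{"delta_pos": [0.02,0.02,0],"delta_rot": [0,0,-0.12]},{"delta_pos": [0.02,0.02,0],"delta_rot": [0,0,-0.16]},{"delta_pos": [0.02,0.02,0],"delta_rot": [0,0,-0.2]},{"delta_pos": [0.02,0.02,0],"delta_rot": [0,0,-0.223]},{"delta_pos": [0.02,0.02,0],"delta_rot": [0,0,-0.223]},{"delta_pos": [0.02,0.02,0],"delta_rot": [0,0,-0.223]}]'

```text
time_s: 26.6
tcp_pos: [0.5167, -0.3235, 0.0812]
ee_rot: [3.141, -0.001, -1.088]
contact_force: [-2.6, -0.4, 5.8]
grip_width: 0.0137
gripper_force: 12.0
```

Call:
play_rows --commands '[{"delta_pos": [0,0,0],"delta_rot": [0,0,0]},{"delta_pos": [0,0,0],"delta_rot": [0,0,0]},{"delta_pos": [0,0,0],"delta_rot": [0,0,0]},{"delta_pos": [0,0,0],"delta_rot": [0,0,0]},{"delta_pos": [0,0,0.4],"delta_rot": [0,0,0]},{"delta_pos": [0,0,0.8],"delta_rot": [0,0,0]},{"delta_pos": [0,0,1],"delta_rot": [0,0,0]},{"delta_pos": [0,0,1],"delta_rot": [0,0,0]}]' --gripper 0

```text
time_s: 27.27
tcp_pos: [0.5197, -0.3252, 0.1855]
ee_rot: [-3.138, -0.009, -1.088]
contact_force: [0.3, -0.3, 0.9]
grip_width: 0.0437
gripper_force: 0.0
```

```bash
python3 - <<'E'
from h import *
s=snapshot('wrist');o=observe();print({k:o[k] for k in ['time_s','tcp_pos','ee_rot','grip_width']})
save(s,'w6.png')
for q in [(.5606,-.3188,.05),(.5356,-.3629,.05),(.515,-.324,.09)]: print(proj(s,q))
E
```

```text
{'time_s': 27.3167, 'tcp_pos': array([ 0.51840313, -0.32420663,  0.18282873]), 'ee_rot': array([-3.13912762, -0.00520051, -1.08766487]), 'grip_width': 0.04410814842665822}
(np.float64(226.6238475509924), np.float64(189.38742270800807))
(np.float64(281.5563221157367), np.float64(153.87378887252842))
(np.float64(281.9414567424248), np.float64(225.0619987496719))
```

View pics/w6.png

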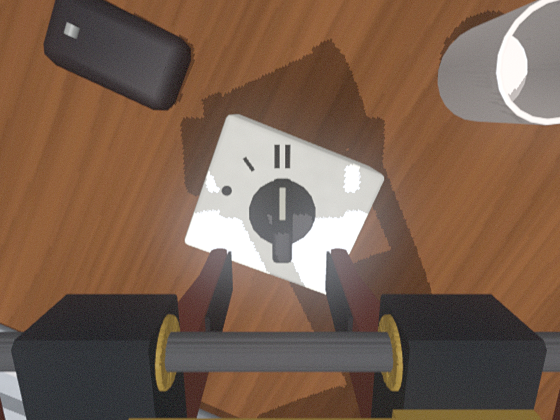

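The white line now points at the double bar (283,157).

Call:
play_rows --commands '[{"delta_pos": [-0.18,0.92,0],"delta_rot": [0,0,0.131]},{"delta_pos": [-0.18,0.92,0],"delta_rot": [0,0,0.131]},{"delta_pos": [-0.18,0.92,0],"delta_rot": [0,0,0.131]}]'

```text
time_s: 27.57
tcp_pos: [0.4949, -0.2252, 0.1778]
ee_rot: [3.141, 0.008, -0.806]
contact_force: [-1.4, 0.4, 0.1]
grip_width: 0.0437
gripper_force: 0.0
```

Call:
play_rows --commands '[{"delta_pos": [-0.18,0.92,0],"delta_rot": [0,0,0.131]},{"delta_pos": [-0.18,0.92,0],"delta_rot": [0,0,0.131]},{"delta_pos": [-0.18,0.92,0],"delta_rot": [0,0,0.131]}]'

```text
time_s: 27.82
tcp_pos: [0.4769, -0.1338, 0.1781]
ee_rot: [-3.141, 0.007, -0.532]
contact_force: [-1.0, 0.2, -0.2]
grip_width: 0.0437
gripper_force: 0.0
```

Call:
play_rows --commands '[{"delta_pos": [-0.18,0.92,0],"delta_rot": [0,0,0.131]},{"delta_pos": [-0.18,0.92,0],"delta_rot": [0,0,0.131]},{"delta_pos": [-0.18,0.92,0],"delta_rot": [0,0,0.131]}]'

```text
time_s: 28.07
tcp_pos: [0.4595, -0.0428, 0.1786]
ee_rot: [-3.14, 0.005, -0.258]
contact_force: [-1.0, 0.2, -0.1]
grip_width: 0.0439
gripper_force: 0.0
```

Call:
play_rows --commands '[{"delta_pos": [-0.18,0.92,0],"delta_rot": [0,0,0.131]},{"delta_pos": [-0.18,0.92,0],"delta_rot": [0,0,0.131]},{"delta_pos": [-0.18,0.92,0],"delta_rot": [0,0,0.131]},{"delta_pos": [-0.18,0.92,0],"delta_rot": [0,0,0.131]},{"delta_pos": [-0.18,0.92,0],"delta_rot": [0,0,0.131]},{"delta_pos": [-0.18,0.92,0],"delta_rot": [0,0,0.131]}]'

```text
time_s: 28.57
tcp_pos: [0.4453, 0.0438, 0.1798]
ee_rot: [3.141, 0.0, 0.007]
contact_force: [-0.1, 0.1, -0.6]
grip_width: 0.0441
gripper_force: 0.0
```

Call:
play_rows --commands '[{"delta_pos": [0.025,0.02,-0.3],"delta_rot": [0,0,0]},{"delta_pos": [0.025,0.02,-0.6],"delta_rot": [0,0,0]},{"delta_pos": [0.025,0.02,-0.95],"delta_rot": [0,0,0]},{"delta_pos": [0.025,0.02,-0.95],"delta_rot": [0,0,0]},{"delta_pos": [0.025,0.02,-0.95],"delta_rot": [0,0,0]}]'

```text
time_s: 28.98
tcp_pos: [0.446, 0.0457, 0.084]
ee_rot: [-3.141, 0.005, 0.007]
contact_force: [-0.2, 0.4, 0.2]
grip_width: 0.0435
gripper_force: 0.0
```

Call:
play_rows --commands '[{"delta_pos": [0,0,0],"delta_rot": [0,0,0]},{"delta_pos": [0,0,0],"delta_rot": [0,0,0]},{"delta_pos": [0,0,0],"delta_rot": [0,0,0]},{"delta_pos": [0,0,0],"delta_rot": [0,0,0]},{"delta_pos": [0,0,0],"delta_rot": [0,0,0]},{"delta_pos": [0,0,0],"delta_rot": [0,0,0]}]' --gripper -0.7 --newtons 25

```text
time_s: 29.48
tcp_pos: [0.4486, 0.0463, 0.0866]
ee_rot: [3.14, -0.003, 0.01]
contact_force: [-0.2, -4.7, 7.7]
grip_width: 0.0216
gripper_force: 25.0
```

```bash
python3 - <<'E'
from h import *
b=snapshot('side');save(b,'s7.png')
for q in [(.636,.019,.096),(.633,.017,.096),(.5252,.0466,.078),(.525,.171,.078),(.4475,.1705,.078)]: print(q,np.round(proj(b,q),1))
im=b['image'];cv2.imwrite('pics/s7c.png',cv2.resize(im[150:270,150:310],None,fx=5,fy=5,interpolation=cv2.INTER_CUBIC)[:,:,::-1])
E
```

```text
(0.636, 0.019, 0.096) [248.1 208. ]
(0.633, 0.017, 0.096) [249.3 207.8]
(0.5252, 0.0466, 0.078) [284.3 222.2]
(0.525, 0.171, 0.078) [277.1 246.2]
(0.4475, 0.1705, 0.078) [307.5 249.7]
```

View pics/s7c.png

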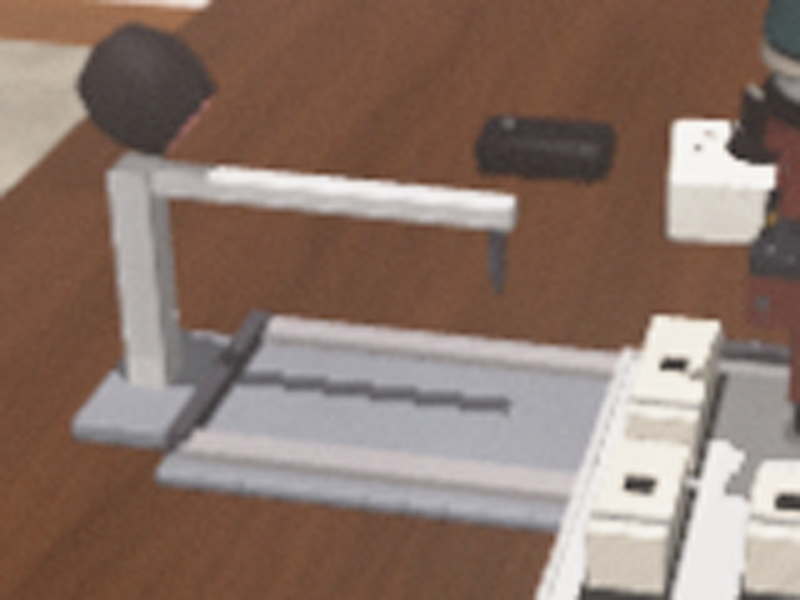

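The pointer tip is at crop (500,292), with the long carton's label at (675,363) and the middle one's at (640,484). I'll slide by about (+108,−29) mm to bring the long label under the tip.

Call:
play_rows --commands '[{"delta_pos": [0.1,-0.1,0],"delta_rot": [0,0,0]},{"delta_pos": [0.25,-0.2,0],"delta_rot": [0,0,0]},{"delta_pos": [0.4,-0.29,0],"delta_rot": [0,0,0]},{"delta_pos": [0.55,-0.29,0],"delta_rot": [0,0,0]},{"delta_pos": [0.7,-0.29,0],"delta_rot": [0,0,0]},{"delta_pos": [0.8,-0.29,0],"delta_rot": [0,0,0]},{"delta_pos": [0.8,-0.29,0],"delta_rot": [0,0,0]}]'

```text
time_s: 30.12
tcp_pos: [0.5317, 0.0176, 0.0866]
ee_rot: [3.141, -0.007, 0.01]
contact_force: [2.4, -0.1, 9.2]
grip_width: 0.0214
gripper_force: 25.0
```

Call:
play_rows --commands '[{"delta_pos": [0.1,0,0],"delta_rot": [0,0,0]},{"delta_pos": [0.2,0,0],"delta_rot": [0,0,0]},{"delta_pos": [0.27,0,0],"delta_rot": [0,0,0]},{"delta_pos": [0.27,0,0],"delta_rot": [0,0,0]},{"delta_pos": [0.27,0,0],"delta_rot": [0,0,0]}]'

```text
time_s: 30.53
tcp_pos: [0.5558, 0.018, 0.0866]
ee_rot: [3.141, -0.004, 0.01]
contact_force: [0.0, -0.8, 10.0]
grip_width: 0.022
gripper_force: 25.0
```

```bash
cat > m.py <<'E'
from h import *
import sys
b=snapshot('side');o=observe();print({k:o[k] for k in ['time_s','tcp_pos','ee_rot','contact_force']})
im=b['image'];n=sys.argv[1]
print('tip',proj(b,(.633,.017,.096)),'label under tip',proj(b,(.633,.017,.078)),'+5mm x',proj(b,(.638,.017,.078)),'+5mm y',proj(b,(.633,.022,.078)))
cv2.imwrite('pics/'+n,cv2.resize(im[170:250,215:315],None,fx=8,fy=7.5,interpolation=cv2.INTER_CUBIC)[:,:,::-1])
t=snapshot('top');g=t['image'];cv2.imwrite('pics/t'+n,cv2.resize(g[150:250,220:330],None,fx=7,fy=6,interpolation=cv2.INTER_CUBIC)[:,:,::-1])
E
python3 m.py s8.png
```

```text
{'time_s': 30.5833, 'tcp_pos': array([0.55546808, 0.01800688, 0.08657968]), 'ee_rot': array([ 3.14140131, -0.003314  ,  0.0097916 ]), 'contact_force': array([ 0.1856027 , -0.96957517,  8.08078314])}
tip (np.float64(249.25988212421038), np.float64(207.8037511848508)) label under tip (np.float64(249.275167929953), np.float64(213.2472533552901)) +5mm x (np.float64(247.60384599922577), np.float64(213.06683878464548)) +5mm y (np.float64(248.88830623121635), np.float64(214.0561492176748))
```

View pics/s8.png

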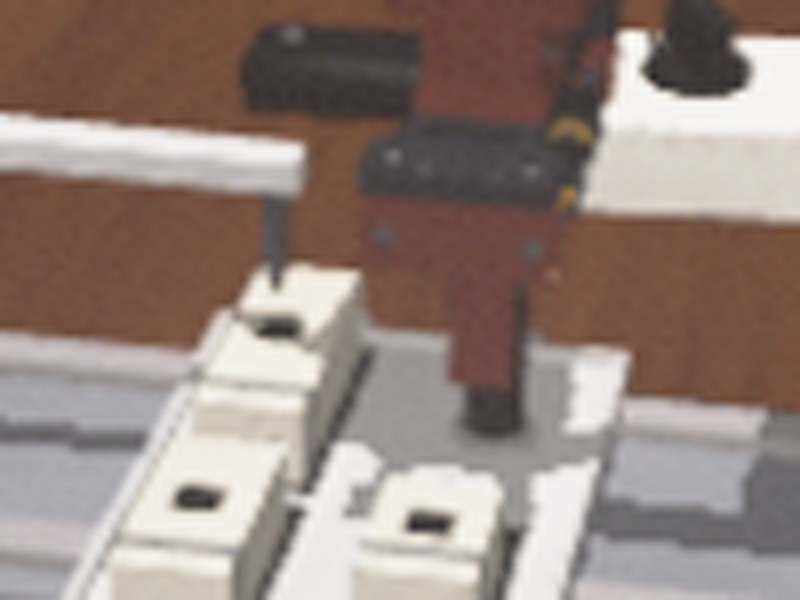

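The tip (277,287) is directly above the long carton's label (279,327), where the calibration puts it to within about 1 mm. I'll hold, then go on to the middle carton.

Call:
play_rows --commands '[{"delta_pos": [0,0,0],"delta_rot": [0,0,0]},{"delta_pos": [0,0,0],"delta_rot": [0,0,0]},{"delta_pos": [0,0,0],"delta_rot": [0,0,0]},{"delta_pos": [0,0,0],"delta_rot": [0,0,0]},{"delta_pos": [0,0,0],"delta_rot": [0,0,0]},{"delta_pos": [0,0,0],"delta_rot": [0,0,0]},{"delta_pos": [0,0,0],"delta_rot": [0,0,0]},{"delta_pos": [0,0,0],"delta_rot": [0,0,0]},{"delta_pos": [0,0,0],"delta_rot": [0,0,0]},{"delta_pos": [0,0,0],"delta_rot": [0,0,0]}]'

```text
time_s: 31.47
tcp_pos: [0.5551, 0.0181, 0.0866]
ee_rot: [3.141, -0.003, 0.01]
contact_force: [1.5, -1.0, 8.5]
grip_width: 0.0217
gripper_force: 25.0
```

Call:
play_rows --commands '[{"delta_pos": [0,0,0],"delta_rot": [0,0,0]},{"delta_pos": [0,0,0],"delta_rot": [0,0,0]},{"delta_pos": [0,0,0],"delta_rot": [0,0,0]},{"delta_pos": [0,0,0],"delta_rot": [0,0,0]},{"delta_pos": [0,0,0],"delta_rot": [0,0,0]},{"delta_pos": [0,0,0],"delta_rot": [0,0,0]},{"delta_pos": [0,0,0],"delta_rot": [0,0,0]},{"delta_pos": [0,0,0],"delta_rot": [0,0,0]},{"delta_pos": [0,0,0],"delta_rot": [0,0,0]},{"delta_pos": [0,0,0],"delta_rot": [0,0,0]}]'

```text
time_s: 32.3
tcp_pos: [0.5551, 0.018, 0.0866]
ee_rot: [3.141, -0.003, 0.01]
contact_force: [0.6, -0.3, 8.3]
grip_width: 0.0214
gripper_force: 25.0
```

Call:
play_rows --commands '[{"delta_pos": [0,-0.07,0],"delta_rot": [0,0,0]},{"delta_pos": [0,-0.17,0],"delta_rot": [0,0,0]},{"delta_pos": [0,-0.27,0],"delta_rot": [0,0,0]},{"delta_pos": [0,-0.37,0],"delta_rot": [0,0,0]},{"delta_pos": [0,-0.47,0],"delta_rot": [0,0,0]},{"delta_pos": [0.01,-0.57,0],"delta_rot": [0,0,0]},{"delta_pos": [0.01,-0.67,0],"delta_rot": [0,0,0]},{"delta_pos": [0.01,-0.77,0],"delta_rot": [0,0,0]},{"delta_pos": [0.01,-0.87,0],"delta_rot": [0,0,0]}]'

```text
time_s: 33.05
tcp_pos: [0.5554, -0.0689, 0.0865]
ee_rot: [-3.141, -0.002, 0.01]
contact_force: [-0.4, 1.6, 10.4]
grip_width: 0.0215
gripper_force: 25.0
```

Call:
play_rows --commands '[{"delta_pos": [0,-0.1,0],"delta_rot": [0,0,0]},{"delta_pos": [0,-0.2,0],"delta_rot": [0,0,0]},{"delta_pos": [0,-0.3,0],"delta_rot": [0,0,0]},{"delta_pos": [0,-0.36,0],"delta_rot": [0,0,0]},{"delta_pos": [0,-0.38,0],"delta_rot": [0,0,0]},{"delta_pos": [0,-0.38,0],"delta_rot": [0,0,0]}]'

```text
time_s: 33.55
tcp_pos: [0.5555, -0.1076, 0.0865]
ee_rot: [3.141, -0.002, 0.009]
contact_force: [-0.9, -1.7, 9.5]
grip_width: 0.0216
gripper_force: 25.0
```

```bash
python3 m.py s9.png
```

```text
{'time_s': 33.6, 'tcp_pos': array([ 0.55548342, -0.10744827,  0.08652247]), 'ee_rot': array([ 3.14090971e+00, -1.84010372e-03,  9.28268962e-03]), 'contact_force': array([-1.14228258, -0.79079224,  9.93547304])}
tip (np.float64(249.25988212421038), np.float64(207.8037511848508)) label under tip (np.float64(249.275167929953), np.float64(213.2472533552901)) +5mm x (np.float64(247.60384599922577), np.float64(213.06683878464548)) +5mm y (np.float64(248.88830623121635), np.float64(214.0561492176748))
```

View pics/s9.png

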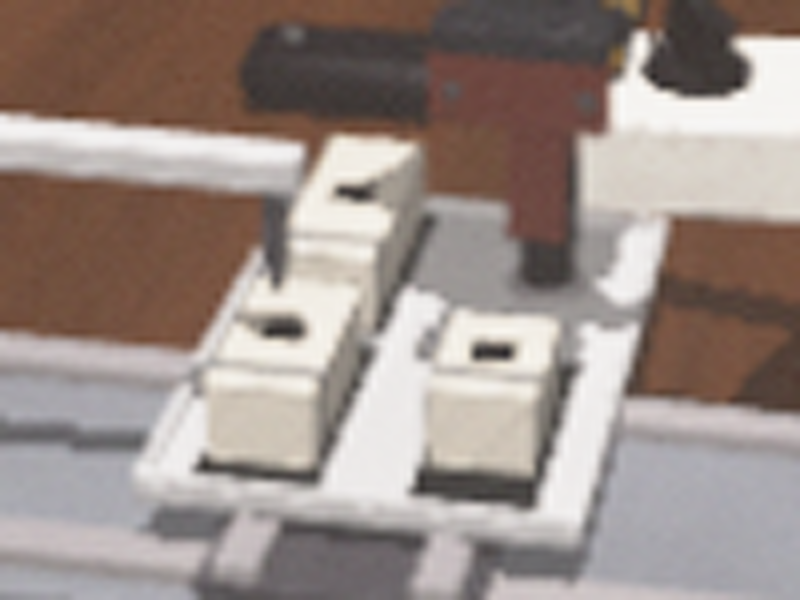

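The middle label (281,327) sits under the tip (277,286), about 1 mm short in x. I'll nudge it by 1 mm and hold, then move on to the short carton.

Call:
play_rows --commands '[{"delta_pos": [0.012,0,0],"delta_rot": [0,0,0]},{"delta_pos": [0.012,0,0],"delta_rot": [0,0,0]},{"delta_pos": [0.012,0,0],"delta_rot": [0,0,0]},{"delta_pos": [0.012,0,0],"delta_rot": [0,0,0]},{"delta_pos": [0.012,0,0],"delta_rot": [0,0,0]},{"delta_pos": [0.012,0,0],"delta_rot": [0,0,0]},{"delta_pos": [0.012,0,0],"delta_rot": [0,0,0]},{"delta_pos": [0.012,0,0],"delta_rot": [0,0,0]},{"delta_pos": [0.012,0,0],"delta_rot": [0,0,0]},{"delta_pos": [0.012,0,0],"delta_rot": [0,0,0]}]'

```text
time_s: 34.48
tcp_pos: [0.5567, -0.1071, 0.0865]
ee_rot: [3.141, -0.002, 0.01]
contact_force: [-0.4, -0.8, 9.4]
grip_width: 0.0213
gripper_force: 25.0
```

Call:
play_rows --commands '[{"delta_pos": [0,0,0],"delta_rot": [0,0,0]},{"delta_pos": [0,0,0],"delta_rot": [0,0,0]},{"delta_pos": [0,0,0],"delta_rot": [0,0,0]},{"delta_pos": [0,0,0],"delta_rot": [0,0,0]},{"delta_pos": [0,0,0],"delta_rot": [0,0,0]},{"delta_pos": [0,0,0],"delta_rot": [0,0,0]},{"delta_pos": [0,0,0],"delta_rot": [0,0,0]},{"delta_pos": [0,0,0],"delta_rot": [0,0,0]},{"delta_pos": [0,0,0],"delta_rot": [0,0,0]},{"delta_pos": [0,0,0],"delta_rot": [0,0,0]}]'

```text
time_s: 35.32
tcp_pos: [0.5567, -0.1071, 0.0865]
ee_rot: [3.141, -0.002, 0.01]
contact_force: [-0.5, -1.5, 9.8]
grip_width: 0.0216
gripper_force: 25.0
```

Call:
play_rows --commands '[{"delta_pos": [0.07,0,0],"delta_rot": [0,0,0]},{"delta_pos": [0.17,0,0],"delta_rot": [0,0,0]},{"delta_pos": [0.27,0,0],"delta_rot": [0,0,0]},{"delta_pos": [0.37,0,0],"delta_rot": [0,0,0]},{"delta_pos": [0.47,0,0],"delta_rot": [0,0,0]},{"delta_pos": [0.57,0,0],"delta_rot": [0,0,0]},{"delta_pos": [0.67,0,0],"delta_rot": [0,0,0]},{"delta_pos": [0.75,0,0],"delta_rot": [0,0,0]},{"delta_pos": [0.78,0,0],"delta_rot": [0,0,0]},{"delta_pos": [0.78,0,0],"delta_rot": [0,0,0]}]'

```text
time_s: 36.15
tcp_pos: [0.636, -0.1068, 0.0866]
ee_rot: [3.141, -0.003, 0.01]
contact_force: [1.5, 0.5, 7.0]
grip_width: 0.0215
gripper_force: 25.0
```

Call:
play_rows --commands '[{"delta_pos": [0,0,0],"delta_rot": [0,0,0]},{"delta_pos": [0,0,0],"delta_rot": [0,0,0]}]'

```text
time_s: 36.32
tcp_pos: [0.6353, -0.1068, 0.0866]
ee_rot: [3.141, -0.003, 0.01]
contact_force: [1.3, 0.6, 7.4]
grip_width: 0.0217
gripper_force: 25.0
```

```bash
python3 m.py s10.png
```

```text
{'time_s': 36.3667, 'tcp_pos': array([ 0.63517956, -0.10678941,  0.08657706]), 'ee_rot': array([ 3.14138478e+00, -2.61842339e-03,  9.73581986e-03]), 'contact_force': array([ 1.67980422, -0.37994303,  6.97036883])}
tip (np.float64(249.25988212421038), np.float64(207.8037511848508)) label under tip (np.float64(249.275167929953), np.float64(213.2472533552901)) +5mm x (np.float64(247.60384599922577), np.float64(213.06683878464548)) +5mm y (np.float64(248.88830623121635), np.float64(214.0561492176748))
```

View pics/s10.png

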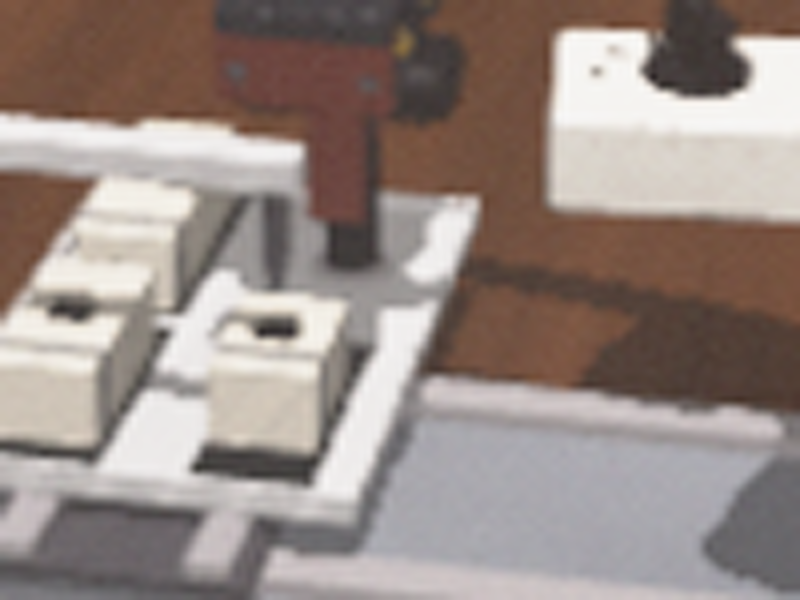

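The short label (278,325) is under the tip (277,287). I'll hold, then pull the carrier back.

Call:
play_rows --commands '[{"delta_pos": [0,0,0],"delta_rot": [0,0,0]},{"delta_pos": [0,0,0],"delta_rot": [0,0,0]},{"delta_pos": [0,0,0],"delta_rot": [0,0,0]},{"delta_pos": [0,0,0],"delta_rot": [0,0,0]},{"delta_pos": [0,0,0],"delta_rot": [0,0,0]},{"delta_pos": [0,0,0],"delta_rot": [0,0,0]},{"delta_pos": [0,0,0],"delta_rot": [0,0,0]},{"delta_pos": [0,0,0],"delta_rot": [0,0,0]},{"delta_pos": [0,0,0],"delta_rot": [0,0,0]},{"delta_pos": [0,0,0],"delta_rot": [0,0,0]}]'

```text
time_s: 37.25
tcp_pos: [0.6351, -0.1068, 0.0866]
ee_rot: [3.141, -0.003, 0.01]
contact_force: [0.8, 0.6, 6.6]
grip_width: 0.0215
gripper_force: 25.0
```

Call:
play_rows --commands '[{"delta_pos": [0,0,0],"delta_rot": [0,0,0]},{"delta_pos": [0,0,0],"delta_rot": [0,0,0]},{"delta_pos": [0,0,0],"delta_rot": [0,0,0]},{"delta_pos": [0,0,0],"delta_rot": [0,0,0]},{"delta_pos": [0,0,0],"delta_rot": [0,0,0]},{"delta_pos": [0,0,0],"delta_rot": [0,0,0]},{"delta_pos": [0,0,0],"delta_rot": [0,0,0]},{"delta_pos": [0,0,0],"delta_rot": [0,0,0]},{"delta_pos": [0,0,0],"delta_rot": [0,0,0]},{"delta_pos": [0,0,0],"delta_rot": [0,0,0]}]'

```text
time_s: 38.08
tcp_pos: [0.6351, -0.1068, 0.0865]
ee_rot: [3.141, -0.003, 0.01]
contact_force: [1.0, 0.2, 7.1]
grip_width: 0.0215
gripper_force: 25.0
```

Call:
play_rows --commands '[{"delta_pos": [-0.1,0,0],"delta_rot": [0,0,0]},{"delta_pos": [-0.25,0,0],"delta_rot": [0,0,0]},{"delta_pos": [-0.4,0,0],"delta_rot": [0,0,0]},{"delta_pos": [-0.55,0,0],"delta_rot": [0,0,0]},{"delta_pos": [-0.7,0,0],"delta_rot": [0,0,0]},{"delta_pos": [-0.85,0,0],"delta_rot": [0,0,0]},{"delta_pos": [-1,0,0],"delta_rot": [0,0,0]}]'

```text
time_s: 38.67
tcp_pos: [0.535, -0.1071, 0.0865]
ee_rot: [3.141, -0.004, 0.01]
contact_force: [3.1, -1.4, 7.0]
grip_width: 0.0216
gripper_force: 25.0
```

Call:
play_rows --commands '[{"delta_pos": [-0.12,0.05,0],"delta_rot": [0,0,0]},{"delta_pos": [-0.24,0.15,0],"delta_rot": [0,0,0]},{"delta_pos": [-0.36,0.25,0],"delta_rot": [0,0,0]},{"delta_pos": [-0.48,0.35,0],"delta_rot": [0,0,0]},{"delta_pos": [-0.6,0.45,0],"delta_rot": [0,0,0]},{"delta_pos": [-0.7,0.55,0],"delta_rot": [0,0,0]},{"delta_pos": [-0.78,0.6,0],"delta_rot": [0,0,0]},{"delta_pos": [-0.83,0.61,0],"delta_rot": [0,0,0]},{"delta_pos": [-0.83,0.61,0],"delta_rot": [0,0,0]}]'

```text
time_s: 39.42
tcp_pos: [0.4504, -0.0453, 0.0865]
ee_rot: [-3.142, -0.001, 0.01]
contact_force: [-0.9, 0.8, 14.0]
grip_width: 0.0216
gripper_force: 25.0
```

Call:
play_rows --commands '[{"delta_pos": [-0.02,0,0],"delta_rot": [0,0,0]},{"delta_pos": [-0.04,0,0],"delta_rot": [0,0,0]},{"delta_pos": [-0.06,0,0],"delta_rot": [0,0,0]},{"delta_pos": [-0.06,0,0],"delta_rot": [0,0,0]}]'

```text
time_s: 39.75
tcp_pos: [0.4483, -0.0462, 0.0866]
ee_rot: [3.141, -0.007, 0.009]
contact_force: [5.7, 2.1, 5.1]
grip_width: 0.0216
gripper_force: 25.0
```

Call:
play_rows --commands '[{"delta_pos": [0,0,0],"delta_rot": [0,0,0]},{"delta_pos": [0,0,0],"delta_rot": [0,0,0]},{"delta_pos": [0,0,0],"delta_rot": [0,0,0]},{"delta_pos": [0,0,0],"delta_rot": [0,0,0]},{"delta_pos": [0,0,0.4],"delta_rot": [0,0,0]},{"delta_pos": [0,0,0.8],"delta_rot": [0,0,0]},{"delta_pos": [0,0,1],"delta_rot": [0,0,0]},{"delta_pos": [0,0,1],"delta_rot": [0,0,0]}]' --gripper 0

```text
time_s: 40.42
tcp_pos: [0.448, -0.0466, 0.189]
ee_rot: [3.14, -0.007, 0.01]
contact_force: [0.7, 0.6, -0.2]
grip_width: 0.0439
gripper_force: 0.0
```

Call:
play_rows --commands '[{"delta_pos": [0.24,-0.93,0],"delta_rot": [0,0,-0.18]},{"delta_pos": [0.24,-0.93,0],"delta_rot": [0,0,-0.18]},{"delta_pos": [0.24,-0.93,0],"delta_rot": [0,0,-0.18]},{"delta_pos": [0.24,-0.93,0],"delta_rot": [0,0,-0.18]}]'

```text
time_s: 40.75
tcp_pos: [0.47, -0.1418, 0.1842]
ee_rot: [3.141, -0.0, -0.375]
contact_force: [-0.0, -1.0, 0.0]
grip_width: 0.0438
gripper_force: 0.0
```

Call:
play_rows --commands '[{"delta_pos": [0.24,-0.93,0],"delta_rot": [0,0,-0.18]},{"delta_pos": [0.24,-0.93,0],"delta_rot": [0,0,-0.18]},{"delta_pos": [0.24,-0.93,0],"delta_rot": [0,0,-0.18]},{"delta_pos": [0.24,-0.93,0],"delta_rot": [0,0,-0.18]}]'

```text
time_s: 41.08
tcp_pos: [0.4937, -0.234, 0.184]
ee_rot: [3.141, 0.0, -0.749]
contact_force: [0.3, -0.7, 0.6]
grip_width: 0.0439
gripper_force: 0.0
```

Call:
play_rows --commands '[{"delta_pos": [0.22,-0.92,0],"delta_rot": [0,0,-0.165]},{"delta_pos": [0.22,-0.92,0],"delta_rot": [0,0,-0.165]},{"delta_pos": [0.22,-0.92,0],"delta_rot": [0,0,-0.165]},{"delta_pos": [0.22,-0.92,0],"delta_rot": [0,0,-0.165]},{"delta_pos": [0.22,-0.92,0],"delta_rot": [0,0,-0.165]},{"delta_pos": [0.22,-0.92,0],"delta_rot": [0,0,-0.165]}]'

```text
time_s: 41.58
tcp_pos: [0.5143, -0.3212, 0.1842]
ee_rot: [3.141, 0.004, -1.085]
contact_force: [0.7, 0.1, 0.4]
grip_width: 0.0438
gripper_force: 0.0
```

Call:
play_rows --commands '[{"delta_pos": [0.02,-0.02,-0.3],"delta_rot": [0,0,0]},{"delta_pos": [0.02,-0.02,-0.6],"delta_rot": [0,0,0]},{"delta_pos": [0.02,-0.02,-1],"delta_rot": [0,0,0]},{"delta_pos": [0.02,-0.02,-1],"delta_rot": [0,0,0]},{"delta_pos": [0.02,-0.02,-1],"delta_rot": [0,0,0]},{"delta_pos": [0.02,-0.02,-1],"delta_rot": [0,0,0]}]'

```text
time_s: 42.08
tcp_pos: [0.5179, -0.3253, 0.0865]
ee_rot: [-3.141, -0.0, -1.088]
contact_force: [-0.5, 0.3, 0.8]
grip_width: 0.0439
gripper_force: 0.0
```

Call:
play_rows --commands '[{"delta_pos": [0,0,-0.02],"delta_rot": [0,0,0]},{"delta_pos": [0,0,-0.02],"delta_rot": [0,0,0]},{"delta_pos": [0,0,-0.02],"delta_rot": [0,0,0]},{"delta_pos": [0,0,-0.02],"delta_rot": [0,0,0]},{"delta_pos": [0,0,-0.02],"delta_rot": [0,0,0]},{"delta_pos": [0,0,-0.02],"delta_rot": [0,0,0]}]' --gripper -0.95 --newtons 12

```text
time_s: 42.58
tcp_pos: [0.518, -0.3263, 0.0839]
ee_rot: [-3.141, -0.001, -1.09]
contact_force: [0.1, 1.0, 5.1]
grip_width: 0.0141
gripper_force: 12.0
```

Call:
play_rows --commands '[{"delta_pos": [0,0,0],"delta_rot": [0,0,0.05]},{"delta_pos": [0,0,0],"delta_rot": [0,0,0.1]},{"delta_pos": [0,0,0],"delta_rot": [0,0,0.15]},{"delta_pos": [0,0,0],"delta_rot": [0,0,0.2]},{"delta_pos": [0,0,0],"delta_rot": [0,0,0.25]},{"delta_pos": [0,0,0],"delta_rot": [0,0,0.29]},{"delta_pos": [0,0,0],"delta_rot": [0,0,0.29]}]'

```text
time_s: 43.17
tcp_pos: [0.5195, -0.3248, 0.0839]
ee_rot: [-3.138, -0.003, -0.479]
contact_force: [5.2, 7.4, 4.8]
grip_width: 0.0136
gripper_force: 12.0
```

Call:
play_rows --commands '[{"delta_pos": [0,0,0],"delta_rot": [0,0,0.05]},{"delta_pos": [0,0,0],"delta_rot": [0,0,0.1]},{"delta_pos": [0,0,0],"delta_rot": [0,0,0.15]},{"delta_pos": [0,0,0],"delta_rot": [0,0,0.2]},{"delta_pos": [0,0,0],"delta_rot": [0,0,0.24]},{"delta_pos": [0,0,0],"delta_rot": [0,0,0.27]},{"delta_pos": [0,0,0],"delta_rot": [0,0,0.28]},{"delta_pos": [0,0,0],"delta_rot": [0,0,0.28]}]'

```text
time_s: 43.83
tcp_pos: [0.5198, -0.3228, 0.0839]
ee_rot: [-3.137, -0.004, 0.104]
contact_force: [8.5, 13.0, 7.1]
grip_width: 0.0141
gripper_force: 12.0
```

Call:
play_rows --commands '[{"delta_pos": [0,0,0],"delta_rot": [0,0,0]},{"delta_pos": [0,0,0],"delta_rot": [0,0,0]},{"delta_pos": [0,0,0],"delta_rot": [0,0,0]},{"delta_pos": [0,0,0],"delta_rot": [0,0,0]},{"delta_pos": [0,0,0.4],"delta_rot": [0,0,0]},{"delta_pos": [0,0,0.8],"delta_rot": [0,0,0]},{"delta_pos": [0,0,1],"delta_rot": [0,0,0]},{"delta_pos": [0,0,1],"delta_rot": [0,0,0]}]' --gripper 0

```text
time_s: 44.5
tcp_pos: [0.52, -0.3287, 0.1885]
ee_rot: [3.135, -0.007, 0.103]
contact_force: [0.9, 0.3, 1.5]
grip_width: 0.0442
gripper_force: 0.0
```

```bash
python3 - <<'E'
from h import *
s=snapshot('wrist');o=observe();print({k:o[k] for k in ['time_s','tcp_pos','ee_rot','grip_width']})
g=s['image'].astype(float).mean(2)
# white line: bright component surrounded by dark near the axis
u,v=map(int,proj(s,(.5165,-.3235,.09)));r=45
sub=g[v-r:v+r,u-r:u+r]; n,l,st,c=cv2.connectedComponentsWithStats((sub>130).astype(np.uint8))
for i in range(1,n):
  if st[i,4]>15:
    ys,xs=np.nonzero(l==i); P=np.array([atz(s,x+u-r,y+v-r,.09)[:2] for x,y in zip(xs,ys)])
    w,V=np.linalg.eigh(np.cov(P.T)); d=V[:,1]; print(st[i],P.mean(0).round(4),'axis yaw',round(np.arctan(d[1]/d[0]),3))
t=snapshot('top')
for q in [(.4467,.08,.078),(.525,.08,.078),(.5255,-.0445,.078)]:
  u,v=map(lambda q:int(round(q)),proj(t,q)); print(u,v,label(t,u,v,q[2],r=6))
E
```

```text
{'time_s': 44.55, 'tcp_pos': array([ 0.51885304, -0.32766862,  0.18587005]), 'ee_rot': array([ 3.13739647, -0.00396788,  0.10357549]), 'grip_width': 0.043939462886739104}
[   0    0   90   90 4374] [ 0.5125 -0.3227] axis yaw 1.188
[ 42   9   7  33 196] [ 0.5305 -0.322 ] axis yaw 0.104
260 242 (array([0.4586, 0.0797]), array([13.1, 39.3]), np.float64(0.009))
260 218 (array([0.5269, 0.0799]), array([13.1, 13.1]), np.float64(0.008))
298 218 (array([ 0.5281, -0.0444]), array([13.1, 13.1]), np.float64(0.007))
```

Call:
play_rows --commands '[{"delta_pos": [-0.14,0.81,0.1],"delta_rot": [0,0,0.176]},{"delta_pos": [-0.14,0.81,0.1],"delta_rot": [0,0,0.176]},{"delta_pos": [-0.14,0.81,0.1],"delta_rot": [0,0,0.176]}]' --gripper 0.25

```text
time_s: 44.85
tcp_pos: [0.4995, -0.2382, 0.191]
ee_rot: [-3.133, 0.003, 0.48]
contact_force: [-0.7, 0.8, -0.0]
grip_width: 0.0546
gripper_force: 0.0
```

Call:
play_rows --commands '[{"delta_pos": [-0.14,0.81,0.1],"delta_rot": [0,0,0.176]},{"delta_pos": [-0.14,0.81,0.1],"delta_rot": [0,0,0.176]},{"delta_pos": [-0.14,0.81,0.1],"delta_rot": [0,0,0.176]}]'

```text
time_s: 45.1
tcp_pos: [0.4855, -0.1575, 0.2012]
ee_rot: [-3.133, -0.0, 0.849]
contact_force: [-0.7, 0.3, -0.4]
grip_width: 0.0548
gripper_force: 0.0
```

Call:
play_rows --commands '[{"delta_pos": [-0.14,0.81,0],"delta_rot": [0,0,0.176]},{"delta_pos": [-0.14,0.81,0],"delta_rot": [0,0,0.176]},{"delta_pos": [-0.14,0.81,0],"delta_rot": [0,0,0.176]}]'

```text
time_s: 45.35
tcp_pos: [0.471, -0.077, 0.2007]
ee_rot: [-3.133, -0.002, 1.218]
contact_force: [0.0, -0.3, 0.5]
grip_width: 0.0547
gripper_force: 0.0
```

Call:
play_rows --commands '[{"delta_pos": [-0.14,0.81,0],"delta_rot": [0,0,0.176]},{"delta_pos": [-0.14,0.81,0],"delta_rot": [0,0,0.176]},{"delta_pos": [-0.14,0.81,0],"delta_rot": [0,0,0.176]},{"delta_pos": [-0.14,0.81,0],"delta_rot": [0,0,0.176]},{"delta_pos": [-0.14,0.81,0],"delta_rot": [0,0,0.176]},{"delta_pos": [-0.14,0.81,0],"delta_rot": [0,0,0.176]},{"delta_pos": [-0.14,0.81,0],"delta_rot": [0,0,0.176]}]'

```text
time_s: 45.93
tcp_pos: [0.4615, -0.0031, 0.2026]
ee_rot: [-3.141, 0.0, 1.574]
contact_force: [0.5, -0.2, 0.6]
grip_width: 0.0551
gripper_force: 0.0
```

```bash
cat > n.py <<'E'
from h import *
import sys
s=snapshot('wrist');o=observe();print({k:o[k] for k in ['time_s','tcp_pos','ee_rot','grip_width']})
for z in (.04,.078):
  for n in ['carton_short','carton_middle','carton_long']:
    for m in masks_of(n,'wrist')[:3]:
      a=m['extent'];u,v=int((a[0]+a[2])/2),int((a[1]+a[3])/2)
      try: print(z,n,round(m['p'],2),np.round(a),label(s,u,v,z,r=25))
      except Exception as e: print(n,np.round(a),e)
E
python3 n.py; python3 - <<'E'
from h import *
s=snapshot('wrist')
for n,q in dict(short=(.445,.077,.078),mid=(.523,.077,.078)).items():
  u,v=map(lambda q:int(round(q)),proj(s,q)); print(n,u,v,label(s,u,v,.078,r=18),topface(s,u,v,.078,r=70))
E
```

```text
{'time_s': 45.9833, 'tcp_pos': array([ 0.46155632, -0.00306314,  0.20274796]), 'ee_rot': array([-3.14090493e+00,  8.20358290e-05,  1.57478974e+00]), 'grip_width': 0.05490634920037961}
0.04 carton_short 0.59 [203.  63. 266. 150.] (array([0.4241, 0.0689]), array([19., 17.]), np.float64(0.003))
0.04 carton_middle 0.92 [334.  28. 402. 161.] (array([0.5322, 0.0782]), array([18.5, 17.5]), np.float64(0.003))
0.04 carton_long 0.79 [326. 185. 392. 324.] (array([ 0.5276, -0.0671]), array([34.9, 30.1]), np.float64(0.004))
0.078 carton_short 0.59 [203.  63. 266. 150.] (array([0.4285, 0.0691]), array([16.7, 14.9]), np.float64(0.003))
0.078 carton_middle 0.92 [334.  28. 402. 161.] (array([0.5234, 0.0772]), array([16.3, 15.4]), np.float64(0.003))
0.078 carton_long 0.79 [326. 185. 392. 324.] (array([ 0.5194, -0.0504]), array([30.6, 26.4]), np.float64(0.004))
short 258 97 (array([0.4533, 0.0773]), array([ 9.2, 24.1]), np.float64(0.004)) (array([428.2,  75.2]), array([40. , 93.3]), 0.3)
mid 369 98 (array([0.5234, 0.0774]), array([16.3, 15.4]), np.float64(0.006)) (array([522.4,  75.2]), array([98.1, 93.4]), 0.4)
```

The short carton has been knocked about 17 mm towards the robot, to (0.4305, 0.0705), but is still flat. I'll pick it up from there.

Call:
play_rows --commands '[{"delta_pos": [-0.31,0.73,0],"delta_rot": [0,0,0]},{"delta_pos": [-0.31,0.73,-0.1],"delta_rot": [0,0,0]},{"delta_pos": [-0.31,0.73,-0.4],"delta_rot": [0,0,0]},{"delta_pos": [-0.31,0.73,-0.7],"delta_rot": [0,0,0]},{"delta_pos": [-0.31,0.73,-0.7],"delta_rot": [0,0,0]},{"delta_pos": [-0.31,0.73,-0.7],"delta_rot": [0,0,0]}]' --gripper 0.3

```text
time_s: 46.83
tcp_pos: [0.4292, 0.071, 0.1325]
ee_rot: [-3.138, -0.0, 1.579]
contact_force: [-0.2, -0.6, 0.5]
grip_width: 0.0571
gripper_force: 0.0
```

Call:
play_rows --commands '[{"delta_pos": [0,0,-0.3],"delta_rot": [0,0,0]},{"delta_pos": [0,0,-0.55],"delta_rot": [0,0,0]},{"delta_pos": [0,0,-0.62],"delta_rot": [0,0,0]},{"delta_pos": [0,0,-0.62],"delta_rot": [0,0,0]},{"delta_pos": [0,0,-0.62],"delta_rot": [0,0,0]}]'

```text
time_s: 47.25
tcp_pos: [0.4314, 0.0707, 0.0722]
ee_rot: [3.141, -0.0, 1.578]
contact_force: [0.4, -0.4, 0.3]
grip_width: 0.0569
gripper_force: 0.0
```

Call:
play_rows --commands '[{"delta_pos": [0,0,0],"delta_rot": [0,0,0]},{"delta_pos": [0,0,0],"delta_rot": [0,0,0]},{"delta_pos": [0,0,0],"delta_rot": [0,0,0]},{"delta_pos": [0,0,0],"delta_rot": [0,0,0]},{"delta_pos": [0,0,0],"delta_rot": [0,0,0]},{"delta_pos": [0,0,0],"delta_rot": [0,0,0]}]' --gripper -0.3 --newtons 20

```text
time_s: 47.75
tcp_pos: [0.4313, 0.071, 0.0722]
ee_rot: [3.14, 0.0, 1.579]
contact_force: [-1.2, 0.1, 8.6]
grip_width: 0.0402
gripper_force: 20.0
```

Call:
play_rows --commands '[{"delta_pos": [0,0,0.2],"delta_rot": [0,0,0]},{"delta_pos": [0,0,0.6],"delta_rot": [0,0,0]},{"delta_pos": [0,0,1],"delta_rot": [0,0,0]},{"delta_pos": [0,0,1],"delta_rot": [0,0,0]}]'

```text
time_s: 48.08
tcp_pos: [0.4347, 0.0711, 0.1775]
ee_rot: [3.131, -0.0, 1.579]
contact_force: [0.4, -0.1, -0.2]
grip_width: 0.0398
gripper_force: 20.0
```

Call:
play_rows --commands '[{"delta_pos": [0.2,0.3,0],"delta_rot": [0,0,0]},{"delta_pos": [0.4,0.6,0],"delta_rot": [0,0,0]},{"delta_pos": [0.5,0.85,0],"delta_rot": [0,0,0]},{"delta_pos": [0.5,0.85,0],"delta_rot": [0,0,0]}]'

```text
time_s: 48.42
tcp_pos: [0.4834, 0.1596, 0.1718]
ee_rot: [3.138, -0.002, 1.58]
contact_force: [0.9, -0.4, -0.2]
grip_width: 0.0398
gripper_force: 20.0
```

Call:
play_rows --commands '[{"delta_pos": [0.5,0.85,0],"delta_rot": [0,0,0]},{"delta_pos": [0.5,0.85,0],"delta_rot": [0,0,0]},{"delta_pos": [0.5,0.85,0],"delta_rot": [0,0,0]}]'

```text
time_s: 48.67
tcp_pos: [0.5328, 0.2443, 0.1714]
ee_rot: [3.139, -0.002, 1.579]
contact_force: [1.1, 0.2, 0.2]
grip_width: 0.04
gripper_force: 20.0
```

Call:
play_rows --commands '[{"delta_pos": [0.48,0.84,0],"delta_rot": [0,0,0]},{"delta_pos": [0.48,0.84,0],"delta_rot": [0,0,0]},{"delta_pos": [0.48,0.84,-0.2],"delta_rot": [0,0,0]},{"delta_pos": [0.48,0.84,-0.5],"delta_rot": [0,0,0]},{"delta_pos": [0.48,0.84,-0.9],"delta_rot": [0,0,0]},{"delta_pos": [0.48,0.84,-0.9],"delta_rot": [0,0,0]},{"delta_pos": [0.48,0.84,-0.9],"delta_rot": [0,0,0]}]'

```text
time_s: 49.25
tcp_pos: [0.5758, 0.3234, 0.079]
ee_rot: [-3.135, 0.003, 1.578]
contact_force: [1.2, -0.6, -0.4]
grip_width: 0.04
gripper_force: 20.0
```

Call:
play_rows --commands '[{"delta_pos": [0,0,-0.2],"delta_rot": [0,0,0]},{"delta_pos": [0,0,-0.4],"delta_rot": [0,0,0]},{"delta_pos": [0,0,-0.44],"delta_rot": [0,0,0]},{"delta_pos": [0,0,-0.44],"delta_rot": [0,0,0]},{"delta_pos": [0,0,-0.44],"delta_rot": [0,0,0]},{"delta_pos": [0,0,-0.44],"delta_rot": [0,0,0]}]'

```text
time_s: 49.75
tcp_pos: [0.5798, 0.3254, 0.0394]
ee_rot: [3.139, -0.001, 1.578]
contact_force: [-0.4, -0.2, -0.3]
grip_width: 0.0397
gripper_force: 20.0
```

Call:
play_rows --commands '[{"delta_pos": [0,0,-0.045],"delta_rot": [0,0,0]},{"delta_pos": [0,0,-0.045],"delta_rot": [0,0,0]},{"delta_pos": [0,0,-0.045],"delta_rot": [0,0,0]}]'

```text
time_s: 50.0
tcp_pos: [0.5801, 0.3256, 0.0341]
ee_rot: [3.138, -0.001, 1.578]
contact_force: [0.9, 0.5, 6.4]
grip_width: 0.04
gripper_force: 20.0
```

Call:
play_rows --commands '[{"delta_pos": [0,0,0],"delta_rot": [0,0,0]},{"delta_pos": [0,0,0],"delta_rot": [0,0,0]},{"delta_pos": [0,0,0],"delta_rot": [0,0,0]},{"delta_pos": [0,0,0],"delta_rot": [0,0,0]},{"delta_pos": [0,0,0.4],"delta_rot": [0,0,0]},{"delta_pos": [0,0,0.8],"delta_rot": [0,0,0]},{"delta_pos": [0,0,1],"delta_rot": [0,0,0]},{"delta_pos": [0,0,1],"delta_rot": [0,0,0]}]' --gripper 0.3

```text
time_s: 50.67
tcp_pos: [0.5817, 0.3265, 0.1381]
ee_rot: [3.133, -0.004, 1.578]
contact_force: [0.7, 0.8, 1.0]
grip_width: 0.0573
gripper_force: 0.0
```

Call:
play_rows --commands '[{"delta_pos": [-0.18,-0.82,0.3],"delta_rot": [0,0,0]},{"delta_pos": [-0.18,-0.82,0.3],"delta_rot": [0,0,0]},{"delta_pos": [-0.18,-0.82,0.3],"delta_rot": [0,0,0]}]'

```text
time_s: 50.92
tcp_pos: [0.5587, 0.2386, 0.1631]
ee_rot: [-3.14, 0.003, 1.577]
contact_force: [0.2, -1.0, 0.0]
grip_width: 0.0569
gripper_force: 0.0
```

Call:
play_rows --commands '[{"delta_pos": [-0.18,-0.82,0],"delta_rot": [0,0,0]},{"delta_pos": [-0.18,-0.82,0],"delta_rot": [0,0,0]},{"delta_pos": [-0.18,-0.82,0],"delta_rot": [0,0,0]}]'

```text
time_s: 51.17
tcp_pos: [0.5394, 0.1556, 0.1612]
ee_rot: [-3.137, 0.003, 1.576]
contact_force: [-1.2, -0.2, -0.4]
grip_width: 0.0572
gripper_force: 0.0
```

Call:
play_rows --commands '[{"delta_pos": [-0.18,-0.82,0],"delta_rot": [0,0,0]},{"delta_pos": [-0.18,-0.82,0],"delta_rot": [0,0,0]},{"delta_pos": [-0.18,-0.82,0],"delta_rot": [0,0,0]},{"delta_pos": [-0.18,-0.82,0],"delta_rot": [0,0,0]},{"delta_pos": [-0.18,-0.82,0],"delta_rot": [0,0,0]}]'

```text
time_s: 51.58
tcp_pos: [0.5245, 0.0794, 0.1621]
ee_rot: [-3.141, -0.001, 1.577]
contact_force: [0.6, -0.2, -1.0]
grip_width: 0.0572
gripper_force: 0.0
```

```bash
cat > k.py <<'E'
from h import *
o=observe();print({k:o[k] for k in ['time_s','tcp_pos','ee_rot','grip_width']})
import sys
P=dict(mid=(.5234,.0773,.078),long=(.5234,-.047,.078),short=(.578,.323,.04),midT=(.475,.324,.04),longT=(.363,.324,.04))
for c,R in (('wrist',20),('top',5)):
  s=snapshot(c)
  for n in sys.argv[1:]:
    q=P[n];u,v=map(lambda q:int(round(q)),proj(s,q))
    try: print(c,n,u,v,label(s,u,v,q[2],r=R))
    except Exception as e: print(c,n,u,v,'not seen')
E
python3 k.py mid long short
```

```text
{'time_s': 51.5833, 'tcp_pos': array([0.52445994, 0.07939767, 0.16205835]), 'ee_rot': array([-3.14080957e+00, -7.13495089e-04,  1.57703438e+00]), 'grip_width': 0.05720798176674126}
wrist mid 279 226 (array([0.5229, 0.0768]), array([15.8, 15.1]), np.float64(0.006))
wrist long 278 386 (array([ 0.5237, -0.0482]), array([15.7, 16. ]), np.float64(0.007))
wrist short 377 -201 (array([0.5778, 0.3175]), array([20.5,  9.7]), np.float64(0.005))
top mid 261 218 (array([0.5249, 0.069 ]), array([32.8,  3.3]), np.float64(0.01))
top long 299 219 (array([ 0.5283, -0.0441]), array([13.1, 13.1]), np.float64(0.007))
top short 190 202 (array([0.5806, 0.3268]), array([13.7, 10.2]), np.float64(0.018))
```

Call:
play_rows --commands '[{"delta_pos": [0,0,-0.3],"delta_rot": [0,0,0]},{"delta_pos": [0,0,-0.6],"delta_rot": [0,0,0]},{"delta_pos": [0,0,-0.85],"delta_rot": [0,0,0]},{"delta_pos": [0,0,-0.95],"delta_rot": [0,0,0]},{"delta_pos": [0,0,-0.95],"delta_rot": [0,0,0]},{"delta_pos": [0,0,-0.95],"delta_rot": [0,0,0]}]'

```text
time_s: 52.18
tcp_pos: [0.5246, 0.0798, 0.0676]
ee_rot: [-3.141, -0.0, 1.58]
contact_force: [0.2, -0.2, 0.8]
grip_width: 0.057
gripper_force: 0.0
```

Call:
play_rows --commands '[{"delta_pos": [0,0,0],"delta_rot": [0,0,0]},{"delta_pos": [0,0,0],"delta_rot": [0,0,0]},{"delta_pos": [0,0,0],"delta_rot": [0,0,0]},{"delta_pos": [0,0,0],"delta_rot": [0,0,0]},{"delta_pos": [0,0,0],"delta_rot": [0,0,0]},{"delta_pos": [0,0,0],"delta_rot": [0,0,0]}]' --gripper -0.3 --newtons 20

```text
time_s: 52.68
tcp_pos: [0.5254, 0.0791, 0.0689]
ee_rot: [3.139, -0.0, 1.578]
contact_force: [-1.1, 1.0, 7.6]
grip_width: 0.0398
gripper_force: 20.0
```

Call:
play_rows --commands '[{"delta_pos": [0,0,0.2],"delta_rot": [0,0,0]},{"delta_pos": [0,0,0.6],"delta_rot": [0,0,0]},{"delta_pos": [0,0,1],"delta_rot": [0,0,0]},{"delta_pos": [0,0,1],"delta_rot": [0,0,0]}]'

```text
time_s: 53.02
tcp_pos: [0.5292, 0.0791, 0.1747]
ee_rot: [3.13, -0.0, 1.578]
contact_force: [1.3, -0.4, -1.0]
grip_width: 0.0396
gripper_force: 20.0
```

Call:
play_rows --commands '[{"delta_pos": [-0.05,0.3,0],"delta_rot": [0,0,0]},{"delta_pos": [-0.1,0.6,0],"delta_rot": [0,0,0]},{"delta_pos": [-0.17,0.82,0],"delta_rot": [0,0,0]},{"delta_pos": [-0.17,0.82,0],"delta_rot": [0,0,0]}]'

```text
time_s: 53.35
tcp_pos: [0.5059, 0.1641, 0.1676]
ee_rot: [-3.141, -0.002, 1.58]
contact_force: [-0.6, -1.0, -0.8]
grip_width: 0.0399
gripper_force: 20.0
```

Call:
play_rows --commands '[{"delta_pos": [-0.17,0.82,0],"delta_rot": [0,0,0]},{"delta_pos": [-0.17,0.82,0],"delta_rot": [0,0,0]},{"delta_pos": [-0.17,0.82,0],"delta_rot": [0,0,0]}]'

```text
time_s: 53.6
tcp_pos: [0.4893, 0.248, 0.1677]
ee_rot: [3.141, -0.003, 1.581]
contact_force: [0.6, 0.6, -1.0]
grip_width: 0.04
gripper_force: 20.0
```

Call:
play_rows --commands '[{"delta_pos": [-0.17,0.81,0],"delta_rot": [0,0,0]},{"delta_pos": [-0.17,0.81,0],"delta_rot": [0,0,0]},{"delta_pos": [-0.17,0.81,-0.2],"delta_rot": [0,0,0]},{"delta_pos": [-0.17,0.81,-0.5],"delta_rot": [0,0,0]},{"delta_pos": [-0.17,0.81,-0.9],"delta_rot": [0,0,0]},{"delta_pos": [-0.17,0.81,-0.9],"delta_rot": [0,0,0]},{"delta_pos": [-0.17,0.81,-0.9],"delta_rot": [0,0,0]}]'

```text
time_s: 54.18
tcp_pos: [0.4717, 0.3223, 0.0759]
ee_rot: [-3.136, 0.003, 1.578]
contact_force: [0.7, -0.2, -1.0]
grip_width: 0.04
gripper_force: 20.0
```

Call:
play_rows --commands '[{"delta_pos": [0,0,-0.2],"delta_rot": [0,0,0]},{"delta_pos": [0,0,-0.4],"delta_rot": [0,0,0]},{"delta_pos": [0,0,-0.44],"delta_rot": [0,0,0]},{"delta_pos": [0,0,-0.44],"delta_rot": [0,0,0]},{"delta_pos": [0,0,-0.44],"delta_rot": [0,0,0]},{"delta_pos": [0,0,-0.44],"delta_rot": [0,0,0]}]'

```text
time_s: 54.68
tcp_pos: [0.4748, 0.3244, 0.0355]
ee_rot: [3.139, -0.001, 1.578]
contact_force: [0.5, 0.4, -1.2]
grip_width: 0.0396
gripper_force: 20.0
```

Call:
play_rows --commands '[{"delta_pos": [0,0,-0.045],"delta_rot": [0,0,0]},{"delta_pos": [0,0,-0.045],"delta_rot": [0,0,0]},{"delta_pos": [0,0,-0.045],"delta_rot": [0,0,0]}]'

```text
time_s: 54.93
tcp_pos: [0.4751, 0.3247, 0.0306]
ee_rot: [3.138, -0.002, 1.579]
contact_force: [0.6, 0.3, 5.0]
grip_width: 0.0399
gripper_force: 20.0
```

Call:
play_rows --commands '[{"delta_pos": [0,0,0],"delta_rot": [0,0,0]},{"delta_pos": [0,0,0],"delta_rot": [0,0,0]},{"delta_pos": [0,0,0],"delta_rot": [0,0,0]},{"delta_pos": [0,0,0],"delta_rot": [0,0,0]},{"delta_pos": [0,0,0.4],"delta_rot": [0,0,0]},{"delta_pos": [0,0,0.8],"delta_rot": [0,0,0]},{"delta_pos": [0,0,1],"delta_rot": [0,0,0]},{"delta_pos": [0,0,1],"delta_rot": [0,0,0]}]' --gripper 0.3

```text
time_s: 55.6
tcp_pos: [0.4764, 0.3256, 0.1338]
ee_rot: [3.134, -0.004, 1.579]
contact_force: [0.2, -0.3, 0.1]
grip_width: 0.0571
gripper_force: 0.0
```

Call:
play_rows --commands '[{"delta_pos": [0.13,-0.92,0.35],"delta_rot": [0,0,0]},{"delta_pos": [0.13,-0.92,0.35],"delta_rot": [0,0,0]},{"delta_pos": [0.13,-0.92,0.35],"delta_rot": [0,0,0]}]'

```text
time_s: 55.85
tcp_pos: [0.4864, 0.2289, 0.1646]
ee_rot: [-3.141, 0.002, 1.579]
contact_force: [-0.2, -0.4, -0.3]
grip_width: 0.057
gripper_force: 0.0
```

Call:
play_rows --commands '[{"delta_pos": [0.13,-0.92,0],"delta_rot": [0,0,0]},{"delta_pos": [0.13,-0.92,0],"delta_rot": [0,0,0]},{"delta_pos": [0.13,-0.92,0],"delta_rot": [0,0,0]}]'

```text
time_s: 56.1
tcp_pos: [0.4992, 0.1354, 0.1633]
ee_rot: [-3.14, 0.002, 1.576]
contact_force: [0.1, 0.4, -0.3]
grip_width: 0.0571
gripper_force: 0.0
```

Call:
play_rows --commands '[{"delta_pos": [0.13,-0.92,0],"delta_rot": [0,0,0]},{"delta_pos": [0.13,-0.92,0],"delta_rot": [0,0,0]},{"delta_pos": [0.13,-0.92,0],"delta_rot": [0,0,0]}]'

```text
time_s: 56.35
tcp_pos: [0.5128, 0.0437, 0.1633]
ee_rot: [-3.141, 0.002, 1.576]
contact_force: [-0.1, -0.5, 0.1]
grip_width: 0.057
gripper_force: 0.0
```

Call:
play_rows --commands '[{"delta_pos": [0.13,-0.92,0],"delta_rot": [0,0,0]},{"delta_pos": [0.13,-0.92,0],"delta_rot": [0,0,0]},{"delta_pos": [0.13,-0.92,0],"delta_rot": [0,0,0]},{"delta_pos": [0.13,-0.92,0],"delta_rot": [0,0,0]},{"delta_pos": [0.13,-0.92,0],"delta_rot": [0,0,0]}]'

```text
time_s: 56.77
tcp_pos: [0.5248, -0.0434, 0.1634]
ee_rot: [-3.14, -0.001, 1.576]
contact_force: [-1.0, 0.2, -0.2]
grip_width: 0.0571
gripper_force: 0.0
```

```bash
python3 k.py long short midT
```

```text
{'time_s': 56.7667, 'tcp_pos': array([ 0.52479167, -0.04344109,  0.16335196]), 'ee_rot': array([-3.13978931e+00, -1.25590011e-03,  1.57649174e+00]), 'grip_width': 0.05706904516871706}
wrist long 279 228 (array([ 0.5234, -0.0477]), array([15.9, 15.2]), np.float64(0.006))
wrist short 394 -514 not seen
wrist midT 184 -518 not seen
top long 299 219 (array([ 0.5118, -0.0465]), array([16.4, 32.7]), np.float64(0.007))
top short 190 202 (array([0.5806, 0.3268]), array([13.7, 10.2]), np.float64(0.018))
top midT 189 232 (array([0.4759, 0.3237]), array([13.5, 13.7]), np.float64(0.009))
```

Call:
play_rows --commands '[{"delta_pos": [0,-0.02,-0.3],"delta_rot": [0,0,0]},{"delta_pos": [0,-0.02,-0.6],"delta_rot": [0,0,0]},{"delta_pos": [0,-0.02,-0.85],"delta_rot": [0,0,0]},{"delta_pos": [0,-0.02,-0.97],"delta_rot": [0,0,0]},{"delta_pos": [0,-0.02,-0.97],"delta_rot": [0,0,0]},{"delta_pos": [0,-0.02,-0.97],"delta_rot": [0,0,0]}]'

```text
time_s: 57.37
tcp_pos: [0.5247, -0.0444, 0.0667]
ee_rot: [-3.139, -0.001, 1.58]
contact_force: [0.5, 0.7, 0.1]
grip_width: 0.057
gripper_force: 0.0
```

Call:
play_rows --commands '[{"delta_pos": [0,0,0],"delta_rot": [0,0,0]},{"delta_pos": [0,0,0],"delta_rot": [0,0,0]},{"delta_pos": [0,0,0],"delta_rot": [0,0,0]},{"delta_pos": [0,0,0],"delta_rot": [0,0,0]},{"delta_pos": [0,0,0],"delta_rot": [0,0,0]},{"delta_pos": [0,0,0],"delta_rot": [0,0,0]}]' --gripper -0.3 --newtons 20

```text
time_s: 57.87
tcp_pos: [0.5261, -0.0461, 0.0682]
ee_rot: [3.14, 0.0, 1.578]
contact_force: [-1.2, 0.8, 7.5]
grip_width: 0.0401
gripper_force: 20.0
```

Call:
play_rows --commands '[{"delta_pos": [0,0,0.2],"delta_rot": [0,0,0]},{"delta_pos": [0,0,0.6],"delta_rot": [0,0,0]},{"delta_pos": [0,0,1],"delta_rot": [0,0,0]},{"delta_pos": [0,0,1],"delta_rot": [0,0,0]}]'

```text
time_s: 58.2
tcp_pos: [0.5301, -0.0471, 0.1741]
ee_rot: [3.13, 0.003, 1.578]
contact_force: [1.3, -0.0, -1.2]
grip_width: 0.0401
gripper_force: 20.0
```

Call:
play_rows --commands '[{"delta_pos": [-0.1,0.3,0],"delta_rot": [0,0,0]},{"delta_pos": [-0.25,0.6,0],"delta_rot": [0,0,0]},{"delta_pos": [-0.4,0.93,0],"delta_rot": [0,0,0]},{"delta_pos": [-0.4,0.93,0],"delta_rot": [0,0,0]}]'

```text
time_s: 58.53
tcp_pos: [0.4811, 0.0511, 0.1666]
ee_rot: [-3.137, -0.003, 1.58]
contact_force: [-1.0, 0.1, -2.3]
grip_width: 0.0397
gripper_force: 20.0
```

Call:
play_rows --commands '[{"delta_pos": [-0.4,0.93,0],"delta_rot": [0,0,0]},{"delta_pos": [-0.4,0.93,0],"delta_rot": [0,0,0]},{"delta_pos": [-0.4,0.93,0],"delta_rot": [0,0,0]}]'

```text
time_s: 58.78
tcp_pos: [0.443, 0.1423, 0.1668]
ee_rot: [-3.14, -0.001, 1.578]
contact_force: [-0.7, -0.0, -2.1]
grip_width: 0.0397
gripper_force: 20.0
```

Call:
play_rows --commands '[{"delta_pos": [-0.4,0.93,0],"delta_rot": [0,0,0]},{"delta_pos": [-0.4,0.93,0],"delta_rot": [0,0,0]},{"delta_pos": [-0.4,0.93,0],"delta_rot": [0,0,0]}]'

```text
time_s: 59.03
tcp_pos: [0.4035, 0.2358, 0.167]
ee_rot: [-3.141, -0.001, 1.579]
contact_force: [-0.0, -0.2, -2.1]
grip_width: 0.04
gripper_force: 20.0
```

Call:
play_rows --commands '[{"delta_pos": [-0.4,0.93,0],"delta_rot": [0,0,0]},{"delta_pos": [-0.4,0.93,0],"delta_rot": [0,0,0]},{"delta_pos": [-0.4,0.93,-0.2],"delta_rot": [0,0,0]},{"delta_pos": [-0.4,0.93,-0.5],"delta_rot": [0,0,0]},{"delta_pos": [-0.4,0.93,-0.9],"delta_rot": [0,0,0]},{"delta_pos": [-0.4,0.93,-0.9],"delta_rot": [0,0,0]},{"delta_pos": [-0.4,0.93,-0.9],"delta_rot": [0,0,0]}]'

```text
time_s: 59.62
tcp_pos: [0.3638, 0.3246, 0.0757]
ee_rot: [-3.137, 0.003, 1.578]
contact_force: [0.2, 0.4, -0.9]
grip_width: 0.0399
gripper_force: 20.0
```

Call:
play_rows --commands '[{"delta_pos": [0,0,-0.2],"delta_rot": [0,0,0]},{"delta_pos": [0,0,-0.4],"delta_rot": [0,0,0]},{"delta_pos": [0,0,-0.44],"delta_rot": [0,0,0]},{"delta_pos": [0,0,-0.44],"delta_rot": [0,0,0]},{"delta_pos": [0,0,-0.44],"delta_rot": [0,0,0]},{"delta_pos": [0,0,-0.44],"delta_rot": [0,0,0]}]'

```text
time_s: 60.12
tcp_pos: [0.3667, 0.3266, 0.0348]
ee_rot: [3.139, -0.002, 1.578]
contact_force: [-0.5, -0.2, -1.5]
grip_width: 0.0402
gripper_force: 20.0
```

Call:
play_rows --commands '[{"delta_pos": [0,0,-0.043],"delta_rot": [0,0,0]},{"delta_pos": [0,0,-0.043],"delta_rot": [0,0,0]},{"delta_pos": [0,0,-0.043],"delta_rot": [0,0,0]}]'

```text
time_s: 60.37
tcp_pos: [0.3669, 0.3268, 0.03]
ee_rot: [3.139, -0.002, 1.578]
contact_force: [0.6, 0.1, 5.3]
grip_width: 0.0396
gripper_force: 20.0
```

Call:
play_rows --commands '[{"delta_pos": [0,0,0],"delta_rot": [0,0,0]},{"delta_pos": [0,0,0],"delta_rot": [0,0,0]},{"delta_pos": [0,0,0],"delta_rot": [0,0,0]},{"delta_pos": [0,0,0],"delta_rot": [0,0,0]},{"delta_pos": [0,0,0.4],"delta_rot": [0,0,0]},{"delta_pos": [0,0,0.8],"delta_rot": [0,0,0]},{"delta_pos": [0,0,1],"delta_rot": [0,0,0]},{"delta_pos": [0,0,1],"delta_rot": [0,0,0]}]' --gripper 0.3

```text
time_s: 61.03
tcp_pos: [0.368, 0.3278, 0.1329]
ee_rot: [3.135, -0.004, 1.578]
contact_force: [0.1, 0.7, -0.7]
grip_width: 0.0567
gripper_force: 0.0
```

Call:
play_rows --commands '[{"delta_pos": [0.9,-0.85,1],"delta_rot": [0,0,0]},{"delta_pos": [0.9,-0.85,1],"delta_rot": [0,0,0]},{"delta_pos": [0.9,-0.85,1],"delta_rot": [0,0,0]},{"delta_pos": [0.9,-0.85,1],"delta_rot": [0,0,0]},{"delta_pos": [0.9,-0.85,1],"delta_rot": [0,0,0]},{"delta_pos": [0.9,-0.85,1],"delta_rot": [0,0,0]}]'

```text
time_s: 61.53
tcp_pos: [0.4566, 0.2404, 0.2289]
ee_rot: [3.14, -0.001, 1.576]
contact_force: [-0.4, 0.7, -1.0]
grip_width: 0.0574
gripper_force: 0.0
```

```bash
python3 k.py short midT longT; python3 - <<'E'
from h import *
s=snapshot('wrist')
for q in [(.578,.323,.04),(.473,.323,.04),(.364,.324,.04)]:
  u,v=map(int,proj(s,q)); print(topface(s,u,v))
t=snapshot('top');g=t['image'].mean(2)
d=(g<70).astype(np.uint8); sub=np.zeros_like(d); sub[200:262,235:325]=d[200:262,235:325]
n,l,st,c=cv2.connectedComponentsWithStats(sub)
for i in range(1,n):
  if st[i,4]>15: print('spot',st[i],atz(t,*c[i],.042).round(4))
E
```

```text
{'time_s': 61.5333, 'tcp_pos': array([0.45660472, 0.24039232, 0.22892722]), 'ee_rot': array([ 3.14039643e+00, -7.09901336e-04,  1.57575425e+00]), 'grip_width': 0.05737447423611654}
wrist short 421 96 (array([0.5788, 0.324 ]), array([15.7, 14.8]), np.float64(0.005))
wrist midT 302 94 (array([0.4733, 0.3232]), array([15.6, 15.7]), np.float64(0.005))
wrist longT 172 94 (array([0.3647, 0.3251]), array([15.9, 16.4]), np.float64(0.005))
top short 190 202 (array([0.5806, 0.3268]), array([13.7, 10.2]), np.float64(0.018))
top midT 189 232 (array([0.4753, 0.3266]), array([43. , 23.9]), np.float64(0.399))
top longT 188 265 (array([0.3655, 0.3181]), array([33.7, 23.7]), np.float64(0.018))
(array([578.9, 323.7]), array([39.4, 58.9]), 0.4)
(array([473.7, 323.5]), array([39.3, 84.3]), 0.5)
(array([365.3, 319.6]), array([39.4, 90.5]), 0.4)
spot [235 200  17   2  20] [0.5847 0.1406 0.042 ]
spot [308 200  17   2  21] [ 0.5865 -0.1096  0.042 ]
spot [235 205  17   1  17] [0.5683 0.1409 0.042 ]
spot [308 204  17   4  25] [ 0.5693 -0.1109  0.042 ]
spot [235 209  17  48 275] [0.4685 0.1568 0.042 ]
spot [245 212  33  13 429] [0.5249 0.0795 0.042 ]
spot [282 212  33  13 429] [ 0.5259 -0.0452  0.042 ]
spot [319 226   6   5  25] [ 0.4943 -0.124   0.042 ]
spot [245 235  33  13 429] [0.4474 0.0787 0.042 ]
spot [319 234   6   3  16] [ 0.4699 -0.1236  0.042 ]
spot [296 239   6   7  18] [ 0.4466 -0.0497  0.042 ]
spot [319 241   6   6  35] [ 0.4407 -0.1245  0.042 ]
spot [257 254  11   8  59] [0.3903 0.0766 0.042 ]
spot [289 257  13   4  24] [ 0.3886 -0.0364  0.042 ]
```

Call:
play_rows --commands '[{"delta_pos": [-0.03,-0.95,0],"delta_rot": [0,0,-0.25]},{"delta_pos": [-0.03,-0.95,0],"delta_rot": [0,0,-0.25]},{"delta_pos": [-0.03,-0.95,0],"delta_rot": [0,0,-0.25]},{"delta_pos": [-0.03,-0.95,0],"delta_rot": [0,0,-0.25]},{"delta_pos": [-0.03,-0.95,0],"delta_rot": [0,0,-0.25]}]' --gripper 0

```text
time_s: 62.15
tcp_pos: [0.451, 0.1458, 0.2277]
ee_rot: [-3.139, 0.001, 1.049]
contact_force: [0.3, 1.0, -0.1]
grip_width: 0.0439
gripper_force: 0.0
```

Call:
play_rows --commands '[{"delta_pos": [-0.03,-0.95,-0.5],"delta_rot": [0,0,-0.25]},{"delta_pos": [-0.03,-0.95,-0.5],"delta_rot": [0,0,-0.25]},{"delta_pos": [-0.03,-0.95,-0.5],"delta_rot": [0,0,-0.25]},{"delta_pos": [-0.03,-0.95,-0.5],"delta_rot": [0,0,-0.25]},{"delta_pos": [-0.03,-0.95,-0.5],"delta_rot": [0,0,-0.25]}]'

```text
time_s: 62.57
tcp_pos: [0.448, 0.051, 0.1774]
ee_rot: [-3.139, 0.003, 0.528]
contact_force: [0.4, 0.2, -0.3]
grip_width: 0.0441
gripper_force: 0.0
```

Call:
play_rows --commands '[{"delta_pos": [-0.03,-0.95,0],"delta_rot": [0,0,-0.249]},{"delta_pos": [-0.03,-0.95,0],"delta_rot": [0,0,-0.249]},{"delta_pos": [-0.03,-0.95,0],"delta_rot": [0,0,-0.249]},{"delta_pos": [-0.03,-0.95,0],"delta_rot": [0,0,-0.249]},{"delta_pos": [-0.03,-0.95,0],"delta_rot": [0,0,-0.249]},{"delta_pos": [-0.03,-0.95,0],"delta_rot": [0,0,-0.249]},{"delta_pos": [-0.03,-0.95,0],"delta_rot": [0,0,-0.249]}]'

```text
time_s: 63.15
tcp_pos: [0.4465, -0.0429, 0.1788]
ee_rot: [-3.141, 0.0, 0.017]
contact_force: [-0.2, 0.8, -0.0]
grip_width: 0.0441
gripper_force: 0.0
```

Call:
play_rows --commands '[{"delta_pos": [0.01,-0.025,-0.3],"delta_rot": [0,0,-0.004]},{"delta_pos": [0.01,-0.025,-0.6],"delta_rot": [0,0,-0.004]},{"delta_pos": [0.01,-0.025,-0.93],"delta_rot": [0,0,-0.004]},{"delta_pos": [0.01,-0.025,-0.93],"delta_rot": [0,0,-0.004]},{"delta_pos": [0.01,-0.025,-0.93],"delta_rot": [0,0,-0.004]},{"delta_pos": [0.01,-0.025,-0.93],"delta_rot": [0,0,-0.004]}]'

```text
time_s: 63.65
tcp_pos: [0.4481, -0.0461, 0.0868]
ee_rot: [-3.142, -0.001, 0.004]
contact_force: [-0.6, 0.3, 0.2]
grip_width: 0.0442
gripper_force: 0.0
```

Call:
play_rows --commands '[{"delta_pos": [0,0,0],"delta_rot": [0,0,0]},{"delta_pos": [0,0,0],"delta_rot": [0,0,0]},{"delta_pos": [0,0,0],"delta_rot": [0,0,0]},{"delta_pos": [0,0,0],"delta_rot": [0,0,0]},{"delta_pos": [0,0,0],"delta_rot": [0,0,0]}]' --gripper -0.7 --newtons 20

```text
time_s: 64.07
tcp_pos: [0.4482, -0.0467, 0.0869]
ee_rot: [3.141, -0.002, 0.001]
contact_force: [-1.2, 0.9, 8.3]
grip_width: 0.0218
gripper_force: 20.0
```

Call:
play_rows --commands '[{"delta_pos": [-0.02,0,0],"delta_rot": [0,0,0]},{"delta_pos": [-0.04,0,0],"delta_rot": [0,0,0]},{"delta_pos": [-0.05,0,0],"delta_rot": [0,0,0]},{"delta_pos": [-0.05,0,0],"delta_rot": [0,0,0]}]'

```text
time_s: 64.4
tcp_pos: [0.4481, -0.0475, 0.087]
ee_rot: [3.14, -0.011, 0.0]
contact_force: [11.3, 0.9, -5.8]
grip_width: 0.0216
gripper_force: 20.0
```

Against the stop (11 N). Release, retreat, and do a last check.

Call:
play_rows --commands '[{"delta_pos": [0,0,0],"delta_rot": [0,0,0]},{"delta_pos": [0,0,0],"delta_rot": [0,0,0]},{"delta_pos": [0,0,0],"delta_rot": [0,0,0]},{"delta_pos": [0,0,0],"delta_rot": [0,0,0]},{"delta_pos": [0,0,0.4],"delta_rot": [0,0,0]},{"delta_pos": [0,0,0.8],"delta_rot": [0,0,0]},{"delta_pos": [0,0,1],"delta_rot": [0,0,0]},{"delta_pos": [0,0,1],"delta_rot": [0,0,0]},{"delta_pos": [0,0,1],"delta_rot": [0,0,0]},{"delta_pos": [0,0,1],"delta_rot": [0,0,0]}]' --gripper 0

```text
time_s: 65.23
tcp_pos: [0.4414, -0.0463, 0.185]
ee_rot: [-3.141, 0.001, 0.001]
contact_force: [0.1, 0.3, 0.1]
grip_width: 0.0442
gripper_force: 0.0
```

```bash
python3 - <<'E'
from h import *
o=observe();print(o['time_s'],o['tcp_pos'],o['grip_width'])
t=snapshot('top')
for q in [(.581,.326,.04),(.4755,.3245,.04),(.367,.326,.04)]:
  u,v=map(lambda q:int(round(q)),proj(t,q)); print(u,v,label(t,u,v,q[2],r=4))
g=t['image'].mean(2);d=(g<70).astype(np.uint8)
n,l,st,c=cv2.connectedComponentsWithStats(d)
for i in range(1,n):
  if 380<st[i,4]<460: print('spot',st[i],atz(t,*c[i],.042).round(4))
E
```

```text
65.2333 [ 0.44143642 -0.04630717  0.18501156] 0.044169516374156
189 201 (array([0.5806, 0.3268]), array([13.7, 10.2]), np.float64(0.018))
189 232 (array([0.4759, 0.3237]), array([13.5, 13.7]), np.float64(0.009))
188 264 (array([0.3676, 0.328 ]), array([13.4, 13.7]), np.float64(0.011))
spot [308 150  82   8 450] [ 0.7457 -0.1946  0.042 ]
spot [246 212  33  13 429] [0.5249 0.0761 0.042 ]
```

```bash
python3 -c "
from plant import close_job
print(close_job())"
```

```text
the job is handed in; nothing more can be done
None
```

I scanned the long, middle and short cartons in that order and handed the job in at about 65 s. The cartons lie flat in the stock tray, the selector is at the round dot and the carrier is against its back stop. The short carton was knocked about 17 mm on the carrier, last seen in place about 0.2 s into its 1.9 s hold; I did not look again until the robot was at the selector, so I believe but cannot confirm that it happened after the hold.

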